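Set up the shaft test stand

ROBOT

A 6-joint arm with a two-finger parallel gripper is mounted at the origin on the work surface. World frame = base frame: x ahead of the robot, y to its left, z up, the work surface at z = 0. Lengths are in m, angles in rad, forces in N, time in s.
With the tool pointing down it reaches from about 0.275 to 0.725 m from the base axis. Payload 15.9 kg.
Tool frame: the origin (TCP) lies between the finger pads; the fingertips stand 17 mm ahead of it and the grasp point (between the pads) lies 2 mm behind it; z points along the fingers, y is the line along which they close (so a half turn about z gives the same grasp; the last joint's range is limited). The gripper opens to 85 mm and grips with 20 to 120 N. Pads are 22 mm wide; open, the fingers measure 114 mm over their backs; the gripper's body (76 mm by 85 mm) begins 54 mm behind the grasp point. The pads swing forward as they close: fully open they stand 13 mm farther back than shut.
Start: joints at [-1.304, 0.213, -0.034, 1.323, 0, 1.571], TCP at [0.132, -0.482, 0.248] pointing down, gripper open.
Joint ranges: [-2.98, 2.98], [-0.74, 1.72], [-1.14, 1.35], [-2.1, 2.04], [-1.57, 1.44], [-3.14, 3.14]. Speed limits (rad/s): [1.89, 1.89, 2.39, 2.57, 3.14, 3.14].

INTERFACE

Orientations are given as a unit quaternion [w, x, y, z].
In Python, from rig import ctrl gives the robot as it stands. The module is installed in compiled form; this text tells all that it offers.
- The arm moves only by the tool step_arm, never from a script. Its argument "moves" is a list of rows, each a list of 6 numbers: the shift along the tool's x, y, z as a fraction of full scale, then the turn, a rotation vector about the tool's x, y, z as a fraction of full scale. In form: [[tx, ty, tz, ax, ay, az], ...]. A call has 1 to 20 rows; each row shifts and turns the commanded pose from where the row before left it, along the tool's axes as they then stand; what a row does not reach is not made up. Full scale, the value 1, is 0.04 m for a shift and 5 degrees for a turn. A row lasts 1/10 s, in which the tool goes at most 50 mm and 8.59 degrees, less where a joint would pass 70% of its speed; a pose out of reach is approached as far as the arm can. A call with a number of a shift or a turn outside -1 to 1 is refused whole. A call with a gripper value outside its range is refused whole. "jaw" is the opening, from -1 (shut) to 1 (fully open), set as the call begins (left out, the last holds). The fingers move at their own pace and stop on an object; "grip_force" is the grip in N (left out, the last holds). Time passes only in rows, so rows that do not move let the fingers close. It gives the time, the measured TCP pose, the force, the opening and the grip force at its end, in the units of the state.
- ctrl.read_state(): the state, without advancing time (a new reading comes with each control period).
- ctrl.grab_frame(name): name is "scene" or "top" or "wrist"; returns a dict with "color" (480x640x3 uint8, red, green, blue), "mtx" (3x3 intrinsics, pixels), "world_to_cam" (4x4, takes a point from world to camera coordinates). Camera axes: x right, y up, looking along -z (the intrinsics and any distortion apply to the point x, -y, -z); pixel columns grow to the right and rows downward; lengths in m; the calibration is good to about 2 mm. A picture is of the moment at which its call begins. There is no depth.
- ctrl.finish_job(): hands the job in; it is judged then, once.
Trained networks look in the newest picture that a camera, given by its name, has taken for a name from the list of things; names that differ only in an ending like _2 or _b are one class to them, and where a whole thing is asked for, a point or a joint stands for the part that bears it (a point fixed in the world has none). Each returns a list of dicts, best first, with "confidence" (0 to 1); they miss things now and then, are a little off and sometimes report something else, mostly with a low value. They report only what shows in the picture. A call takes as long as a camera call. They do not tell look-alikes from the thing itself.
- ctrl.silhouettes(target, camera): "region" (480x640 bool, what is visible of it).
- ctrl.landmark_of(target, camera): "centre" ([x, y, z] in m, in world coordinates, good to about 4 mm: a listed point, or the origin of a listed thing).
The state is a dict: "time_s": time; "joint_pos": joint angles; "dq": joint speeds; "effort": joint torques, N m; "position": TCP position; "tcp_rot": TCP orientation; "ft_force": force on the tool from outside, world axes, zero at the start; "wrist_torque": the same for the moment, N m; "width": finger opening in m; "finger_force": force on a finger pad.
Only numpy, scipy, OpenCV 4.12 (cv2) and the standard library are available. Lean on these libraries where they do the work, as an engineer would, in place of code of your own. Each camera call takes 0.05 s, during which the arm holds its last target. There are 200 camera calls.

TASK

Get the shaft stand on the bench ready: put the two spanners that were left on it into the black tool tray and turn the wing knob of the levelling screw until the stand's plate is level. With the plate cleared and level, seat every bearing block fully home in a seat of its own on the plate, and when they are all in, slide the arbor through all their bores until its collar is up against the first block. Leave the other tools and containers on the bench where they are.

Things in the scene. Friction and masses are not known exactly. Their poses are not given: they have to be found in the camera images.
- stand: Green cast base of the levelling stand, fixed, 170 (x) x 290 (y) x 18 mm; origin: centre of its underside; x points across it away from the robot, y along it to the robot's left. Above it a steel plate 150 x 264 x 12 mm is hinged along y at height 45 mm between end cheeks 52 mm high; level, its top is 60 mm above the bench.
- plate (a joint): Tilt of the steel plate about the stand's y axis, rad: 0 level, negative: front edge (robot side) low, as at the start. Moves only with the knob and stays put. A spirit vial along x on the plate's right (-y) end shows it: the white bubble moves 2 mm per 0.01 rad towards the high side; level, it is midway between two black rings.
- knob (a joint): Turn of the levelling knob, rad, positive clockwise seen from above; clockwise raises the plate's front: 0.081 rad of tilt per turn (0.01288 rad per rad). Friction 0.12 N m; end stops at -11 and +4.5, level at about 0.
- knob_grip (a point): Centre of the black wing of the levelling knob, on the screw's axis 105 mm in front of the plate's middle, 100 mm above the bench; the wing is 54 mm long (this point's x axis), 14 mm thick (y) and 26 mm high (13 mm above and below this point). It does not rise as it is turned.
- seat_left (a point): Centre of the floor of the left (+y) seat on the plate: a shallow pocket 98 mm (x) by 48 mm (y), framed by ribs 6.5 mm high that lean outwards by 25 degrees as a lead-in. A block's foot fits it with 1 mm play all round. Axes as the plate's.
- seat_mid (a point): The same for the middle seat, 75 mm to the right, at the middle of the plate's top.
- seat_right (a point): The same for the right (-y) seat, a further 75 mm to the right.
- block1: Dark cast bearing block, one of two or three alike (absent ones read None). Foot 96 (its x) x 46 (y) x 14 mm; on it a flat-sided housing 46 (x) x 30 (y) mm, up to 66 mm high, grease nipple on top to 73 mm. A bore of 16 mm runs along y, 42 mm above the underside. 0.5 kg. Origin: centre of the underside. May sit in a seat either way round.
- block2: As block1.
- block3: As block1.
- block1_bore (a point): Centre of block1's bore, 42 mm above its underside; y is the bore axis, 30 mm long.
- block2_bore (a point): As block1_bore.
- block3_bore (a point): As block1_bore.
- arbor: Steel arbor, 0.22 kg: shaft 13 mm diameter, 195 mm long, last 12 mm tapered to 6 mm; then a collar 25 mm dia., 6 mm thick; then a black grip 18 mm dia., 62 mm long. Origin: on the axis at the collar's front face; x to the tip. Starts level in two fixed V blocks (70 mm high, 30 and 150 mm ahead of the collar), axis 60 mm above the bench, the grip free on the robot's side.
- spanner: Steel ring-and-open-end spanner, 200 mm long, shank 17 mm wide and 7 mm thick, 38 mm wide at the open end; origin at the centre of its underside, x along the shank to the open end. It starts lying along the plate on top of the ribs, its underside about 66 mm above the bench.
- spanner2: A shorter spanner, 150 mm long, otherwise as spanner, lying beside it on the far side of the plate.
- tray_in (a point): Centre of the inner floor of the black open tool tray, 4 mm above the bench; the tray, fixed, is 250 mm long (x) by 130 mm (y) outside, 35 mm high, walls 4 mm.
- screwdriver: Bystander: screwdriver 200 mm long, red handle, lying.
- hammer: Bystander: hammer 260 mm long, lying.
- grease_jar: Bystander: amber jar with white cap, 68 mm diameter, 70 mm high.
- oil_bottle: Bystander: white oil bottle, 52 mm diameter, 150 mm high.
- carton: Bystander: carton 70 x 100 x 45 mm.
- pliers: Bystander: pliers with red handles, 180 mm long.
- tape_measure: Bystander: yellow tape measure, 62 x 62 x 34 mm.
Mind the look-alikes: they are no part of the job. What is shaped like the block2 but red or turquoise is not meant.

How it is judged:
By the outcome, as a careful person would: the job done as asked, in the order asked, and still so for the second after the job is handed in, with the robot touching nothing.
Of block1, block2, block3 only 2 to 3 are there at a start; the rules pass over those that are not, and their reading is None.
At some moment in a run one of block1, block2, block3 may be knocked a few centimetres aside while the robot is not near it.
Once in a run the grip may slacken for a moment while it holds something.
It also fails if it takes over 200 s, if anything falls off the work surface, if the arm or the gripper's body presses on something with over 40 N, if the wrist force passes 120 N, or if a joint passes its speed limit or range.

## Working session

There is one attempt and no reset: what is moved stays moved. The work goes in short steps, Python scripts to look and compute and a tool call to move; the robot and the scene stay as the last step left them, time stands still between calls to the robot, and variables do not carry over. Pictures are saved under pics/ and viewed, at most 14 in all, crops included, and the job is handed in when it is done.

Besides the shell and the picture viewer there is one more tool, called after ">>>" as a command line: name --pt "numbers of a row" for each row, then --argument value for the rest. step_arm: Moves the arm, as the interface text tells. Its arguments: {"type":"object","properties":{"moves":{"type":"array","items":{"type":"array","items":{"type":"number","minimum":-1,"maximum":1}}},"jaw":{"type":"number"},"grip_force":{"type":"number"}},"required":["moves"]}

```bash
mkdir -p pics; ls; cat > h.py <<'E'
from rig import ctrl
import numpy as np, cv2
from scipy.spatial.transform import Rotation as R
def save(cam,name,crop=None):
    f=ctrl.grab_frame(cam); im=cv2.cvtColor(f["color"],cv2.COLOR_RGB2BGR)
    cv2.imwrite("pics/"+name+".png",im); return f
def lm(n,cam,k=4):
    return [(np.round(d["centre"],4).tolist(),round(d["confidence"],2)) for d in ctrl.landmark_of(n,cam)[:k]]
E
python3 - <<'E'
from h import *
s=ctrl.read_state(); print({k:np.round(v,3).tolist() for k,v in s.items()})
a=save("scene","s0");b=save("top","t0")
for f in(a,b): print(np.round(f["mtx"],1).tolist(),np.round(f["world_to_cam"],3).tolist())
for n in "stand knob_grip seat_left seat_mid seat_right block1 block1_bore block2 block3 arbor spanner spanner2 tray_in".split():
    for c in("scene","top"): print(n,c,lm(n,c))
E
```

```text
pics
{'time_s': 0.0, 'joint_pos': [-1.304, 0.213, -0.035, 1.324, 0.0, 1.571], 'dq': [0.0, 0.0, -0.002, -0.0, -0.002, -0.001], 'effort': [-0.002, -68.618, 48.711, 0.017, -0.0, 0.0], 'position': [0.132, -0.482, 0.248], 'tcp_rot': [-0.001, 0.991, 0.133, -0.0], 'ft_force': [0.488, -0.009, 0.019], 'wrist_torque': [-0.005, -0.027, 0.016], 'finger_force': 0.0, 'width': 0.085}
[[436.8, 0.0, 319.1], [0.0, 436.8, 237.2], [0.0, 0.0, 1.0]] [[-0.51, 0.86, -0.003, 0.278], [-0.575, -0.338, 0.745, 0.234], [0.64, 0.382, 0.667, -1.523], [0.0, 0.0, 0.0, 1.0]]
[[486.0, 0.0, 315.0], [0.0, 486.0, 231.7], [0.0, 0.0, 1.0]] [[-0.019, -1.0, -0.002, 0.007], [0.979, -0.019, 0.205, -0.545], [-0.205, 0.002, 0.979, -1.114], [0.0, 0.0, 0.0, 1.0]]
stand scene [([0.5855, -0.1411, 0.0017], 0.96)]
stand top [([0.5849, -0.1418, -0.0001], 0.66)]
knob_grip scene [([0.4862, -0.14, 0.1019], 0.72)]
knob_grip top [([0.4774, -0.1431, 0.0989], 0.76), ([0.5496, -0.4225, 0.0057], 0.67)]
seat_left scene [([0.5889, -0.0632, 0.0601], 0.95)]
seat_left top [([0.5832, -0.0634, 0.0592], 0.87)]
seat_mid scene [([0.5878, -0.1435, 0.0627],
[... 1318 characters left out ...]
0682, -0.0008], 0.51)]
arbor top [([0.485, 0.3636, 0.0586], 0.93), ([0.3958, -0.071, 0.0036], 0.51)]
spanner scene [([0.5562, -0.1472, 0.0639], 0.81), ([0.624, -0.1279, 0.0682], 0.64)]
spanner top [([0.5507, -0.146, 0.0613], 0.8), ([0.6149, -0.125, 0.0664], 0.67), ([0.4569, 0.083, 0.0386], 0.22)]
spanner2 scene [([0.5562, -0.1472, 0.0639], 0.81), ([0.624, -0.1279, 0.0682], 0.64)]
spanner2 top [([0.5507, -0.146, 0.0613], 0.8), ([0.6149, -0.125, 0.0664], 0.67), ([0.4569, 0.083, 0.0386], 0.22)]
tray_in scene [([0.5455, -0.4209, 0.0036], 0.74), ([0.3003, -0.2635, -0.004], 0.17)]
tray_in top [([0.5478, -0.4271, 0.0064], 0.65), ([0.3019, -0.2638, -0.0004], 0.33), ([0.5832, -0.0633, 0.0585], 0.28)]
```

View pics/t0.png

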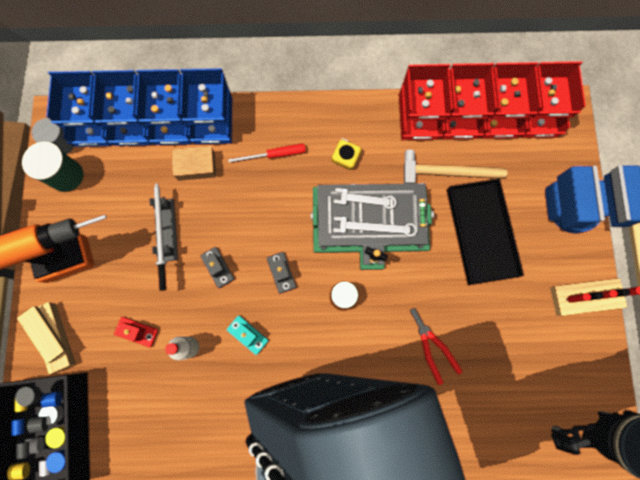

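View pics/s0.png

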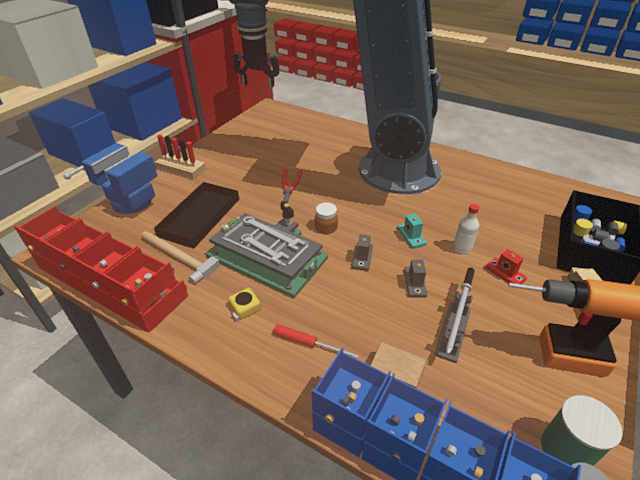

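The top view shows the stand with two slanted spanners at (370,212), the tray at (485,232), dark blocks at (281,272) and (216,267), and the arbor at (163,235). The red (135,332) and turquoise (247,334) ones are look-alikes. In the scene view I see the same layout, with only two dark blocks. I'll square the tool and look from above the plate.

>>> step_arm --pt "0 0 -0.2 0 0 1" --pt "0 0 -0.2 0 0 1" --pt "0 0 -0.2 0 0 1" --pt "0 0 -0.2 0 0 0.06" --pt "0.8 -0.6 0 0 0 0" --pt "0.8 -0.6 0 0 0 0" --pt "0.8 -0.6 0 0 0 0" --pt "0.8 -0.6 0 0 0 0" --pt "0.8 -0.6 0 0 0 0" --pt "0.8 -0.6 0 0 0 0" --pt "0.8 -0.6 0 0 0 0" --pt "0.8 -0.6 0 0 0 0" --pt "0.8 -0.6 0 0 0 0" --pt "0.8 -0.6 0 0 0 0" --pt "0.8 -0.6 0 0 0 0" --pt "0.8 -0.6 0 0 0 0" --pt "0.8 -0.6 0 0 0 0" --pt "0 0 0 0 0 0" --jaw 0

```text
time_s: 3.2
position: [0.5506, -0.1675, 0.2794]
tcp_rot: [-0.0, 1.0, 0.003, -0.0]
ft_force: [-0.1, -0.4, -0.4]
width: 0.0427
finger_force: 0.0
```

```bash
cat >> h.py <<'E'
def pose():
    s=ctrl.read_state(); r=R.from_quat(np.roll(s["tcp_rot"],-1)).as_matrix()
    return np.array(s["position"]),r,s
def yaw(r): return np.degrees(np.arctan2(r[1,0],r[0,0]))
def go(p,y=None):
    """remaining turn about tool z (units of 5deg), then shift in tool axes after turn (units of 40mm)"""
    q,r,s=pose(); t=(yaw(r)-(yaw(r) if y is None else y)+180)%360-180
    r2=r@R.from_euler('z',t,degrees=True).as_matrix()
    print("t",round(s["time_s"],1),"at",np.round(q,4),"yaw",round(yaw(r),1),"tilt",np.round(R.from_matrix(r).apply([0,0,1]),3),"turn",round(t/5,3),"shift",np.round(r2.T@(np.array(p)-q)/.04,3),"w",round(s["width"],4),"F",np.round(s["ft_force"],1),"j6",round(s["joint_pos"][5],2))
def ray(f,uv):
    K=f["mtx"];W=np.array(f["world_to_cam"]);d=np.linalg.inv(K)@[uv[0],uv[1],1];d=np.array([d[0],-d[1],-d[2]])
    return -W[:3,:3].T@W[:3,3], W[:3,:3].T@d
def onz(f,uv,z):
    o,d=ray(f,uv);return o+d*(z-o[2])/d[2]
def proj(f,p):
    W=np.array(f["world_to_cam"]);c=W[:3,:3]@p+W[:3,3];v=f["mtx"]@[c[0],-c[1],-c[2]];return v[:2]/v[2]
E
python3 - <<'E'
from h import *
go([.585,-.142,.3],0)
f=save("wrist","w1"); print(np.round(f["world_to_cam"],3).tolist(),np.round(f["mtx"],0).tolist())
for n in "spanner knob_grip seat_left seat_mid seat_right stand".split(): print(n,lm(n,"wrist"))
for d in ctrl.silhouettes("spanner","wrist")[:3]:
    m=d["region"].astype(np.uint8)
    u=np.argwhere(m)[:,::-1]; P=np.array([onz(f,x,.07)[:2] for x in u[::7]]); c,(w,h),a=cv2.minAreaRect(P.astype(np.float32)*1000); print(d["confidence"],len(u),np.round(c),np.round((w,h)),a,P.mean(0).round(4))
E
```

```text
t 3.2 at [ 0.5506 -0.1675  0.2794] yaw 0.3 tilt [-0.     0.001 -1.   ] turn 0.069 shift [ 0.86  -0.639 -0.514] w 0.0427 F [-0.1 -0.4 -0.4] j6 2.84
[[0.006, -1.0, -0.001, -0.17], [0.965, 0.006, -0.263, -0.488], [0.263, 0.001, 0.965, -0.553], [0.0, 0.0, 0.0, 1.0]] [[420.0, 0.0, 312.0], [0.0, 420.0, 236.0], [0.0, 0.0, 1.0]]
spanner [([0.554, -0.1475, 0.0594], 0.62), ([0.6222, -0.1225, 0.0725], 0.6)]
knob_grip [([0.4839, -0.1393, 0.1033], 0.83)]
seat_left [([0.5851, -0.0666, 0.058], 0.83)]
seat_mid [([0.5854, -0.1444, 0.0648], 0.95)]
seat_right [([0.5857, -0.2159, 0.0579], 0.85), ([0.4866, -0.1385, 0.1032], 0.19)]
stand [([0.588, -0.1379, 0.0004], 0.92), ([0.6192, -0.1236, 0.07], 0.69), ([0.4853, -0.1423, 0.1013], 0.36), ([0.5882, -0.0619, 0.0599], 0.22)]
0.9 5654 [ 621. -123.] [152.  39.] 81.03436279296875 [ 0.622  -0.1166]
0.65 5786 [ 554. -146.] [198.  37.] 85.35659790039062 [ 0.5539 -0.1399]
```

View pics/w1.png

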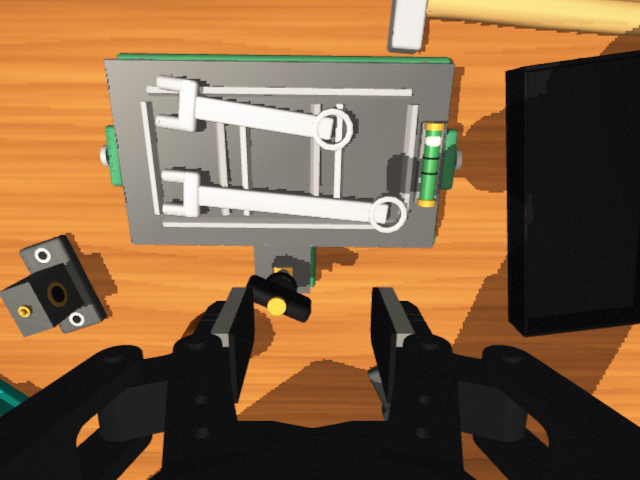

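The wrist view shows spanner 1 with its open end at (185,190) and ring at (388,213), and spanner 2 at (180,105) to (333,128). The bubble, at (433,140), is off to the far side. The knob wing is at (280,297), turned by about -25°. I'll turn to spanner 1 and come down over it.

>>> step_arm --pt "0 0 0 0 0 -1" --pt "0 0 0 0 0 -1" --pt "0 0 0 0 0 -1" --pt "0 0 0 0 0 -1" --pt "0 0 0 0 0 -1" --pt "0 0 0 0 0 -1" --pt "0 0 0.3 0 0 -1" --pt "0 0 0.3 0 0 -1" --pt "0 0 0.3 0 0 -1" --pt "0 0 0.3 0 0 -1" --pt "0 0 0.3 0 0 -1" --pt "0 0 0.3 0 0 -1" --pt "0 0 0.3 0 0 -1" --pt "0 0 0.3 0 0 -1" --pt "0 0 0.3 0 0 -1" --pt "0 0 0.3 0 0 -1" --pt "0 0 0 0 0 -1" --pt "0.6 0 0 0 0 0" --pt "0 0 0 0 0 0" --jaw -0.34

```text
time_s: 5.5
position: [0.5498, -0.1453, 0.1605]
tcp_rot: [-0.0, 0.737, 0.676, 0.0]
ft_force: [-0.0, -0.2, 0.1]
width: 0.0281
finger_force: 0.0
```

```bash
python3 - <<'E'
from h import *
f=save("wrist","w2");t=ctrl.grab_frame("top")
go([.554,-.143,.1],85.4)
for n in "spanner knob_grip".split(): print(n,lm(n,"wrist"))
for c,g in(("wrist",f),("top",t)):
  for d in ctrl.silhouettes("spanner",c)[:2]:
    u=np.argwhere(d["region"])[:,::-1]; 
    for z in (.068,.074):
      P=np.array([onz(g,x,z)[:2] for x in u[::3]]); q,(w,h),a=cv2.minAreaRect(P.astype(np.float32)*1000); print(c,z,d["confidence"],len(u),np.round(q),np.round((w,h)),round(a,1))
E
```

```text
t 5.6 at [ 0.5498 -0.1467  0.1606] yaw 85.0 tilt [ 0. -0. -1.] turn -0.08 shift [0.1   0.096 1.514] w 0.0282 F [ 1.6 -0.5 -0.1] j6 1.4
spanner [([0.6207, -0.1248, 0.0732], 0.79), ([0.5544, -0.1491, 0.0588], 0.66), ([0.4835, -0.1421, 0.1028], 0.3)]
knob_grip [([0.4792, -0.1452, 0.1011], 0.92)]
wrist 0.068 0.85 13269 [ 555. -146.] [200.  38.] 85.7
wrist 0.074 0.85 13269 [ 555. -144.] [195.  37.] 85.7
wrist 0.068 0.6 12079 [ 622. -125.] [155.  41.] 80.5
wrist 0.074 0.6 12079 [ 620. -124.] [151.  39.] 80.5
top 0.068 0.73 208 [560. -71.] [42. 39.] 83.8
top 0.074 0.73 208 [559. -71.] [42. 39.] 83.8
top 0.068 0.68 725 [465. 230.] [96. 45.] 27.4
top 0.074 0.68 725 [464. 228.] [95. 44.] 27.4
```

View pics/w2.png

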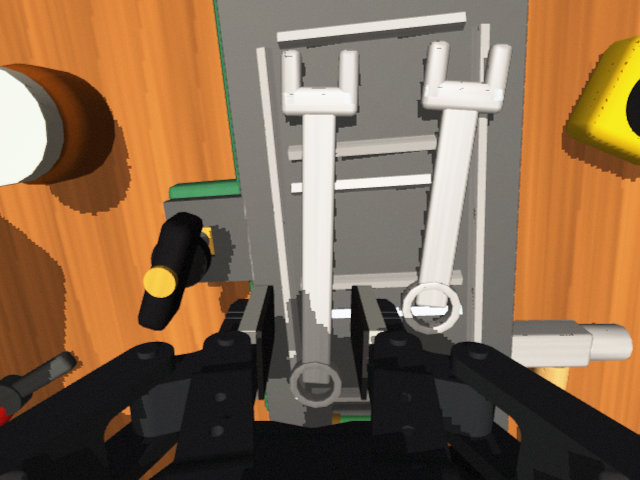

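The wrist view shows spanner 1's shank at (317,200) between the open fingers and spanner 2 to its right. The apparent lengths put the tops at about 70 mm and 76 mm, so the plate is tilted about -0.09 rad. I'll go down.

>>> step_arm --pt "0.1 0.11 0.5 0 0 0" --pt "0 0 0.5 0 0 0" --pt "0 0 0.5 0 0 0" --pt "0 0 0.2 0 0 0" --pt "0 0 0.1 0 0 0" --pt "0 0 0.05 0 0 0" --pt "0 0 0.05 0 0 0" --pt "0 0 0.05 0 0 0" --pt "0 0 0 0 0 0"

```text
time_s: 6.7
position: [0.5549, -0.1429, 0.0825]
tcp_rot: [0.0, 0.737, 0.676, 0.0]
ft_force: [0.5, 0.4, 0.1]
width: 0.0281
finger_force: 0.0
```

>>> step_arm --pt "0 0 0.03 0 0 0" --pt "0 0 0 0 0 0" --pt "0 0 0 0 0 0" --pt "0 0 0 0 0 0" --pt "0 0 0 0 0 0" --jaw -0.85 --grip_force 50

```text
time_s: 7.2
position: [0.555, -0.143, 0.0818]
tcp_rot: [0.0, 0.737, 0.676, 0.0]
ft_force: [-2.1, 1.3, 6.6]
width: 0.015
finger_force: 48.7
```

>>> step_arm --pt "0 0 -0.2 0 0 0" --pt "0 0 -0.5 0 0 0" --pt "0 0 -0.7 0 0 0" --pt "0 0 -0.7 0 0 0" --pt "0 0 0 0 0 0"

```text
time_s: 7.7
position: [0.5565, -0.1434, 0.1692]
tcp_rot: [0.002, 0.737, 0.675, 0.002]
ft_force: [0.4, 0.6, -1.8]
width: 0.0151
finger_force: 48.9
```

```bash
python3 - <<'E'
from h import *
f=save("wrist","w3")
go([.547,-.424,.1],13.4)
print(lm("spanner","wrist"),lm("tray_in","top"))
t=ctrl.grab_frame("top")
for d in ctrl.silhouettes("tray_in","top")[:1]:
    u=np.argwhere(d["region"])[:,::-1]
    P=np.array([onz(t,x,.03)[:2] for x in u[::3]]); print(cv2.minAreaRect(P.astype(np.float32)*1000),d["confidence"])
E
```

```text
t 7.8 at [ 0.5558 -0.1431  0.1671] yaw 85.0 tilt [ 0.003 -0.001 -1.   ] turn 14.317 shift [-1.846  6.777  1.683] w 0.0148 F [ 0.7 -0.3 -2.5] j6 1.41
[([0.5549, -0.149, 0.1464], 0.74), ([0.6202, -0.1232, 0.0723], 0.63)] [([0.2819, 0.3088, 0.0004], 0.69), ([0.5453, -0.4235, 0.0075], 0.56), ([0.4671, 0.2431, -0.0009], 0.45), ([0.6149, -0.1239, 0.069], 0.18)]
((547.8245849609375, -423.15032958984375), (250.25250244140625, 133.51133728027344), 7.585503578186035) 0.76
```

View pics/w3.png

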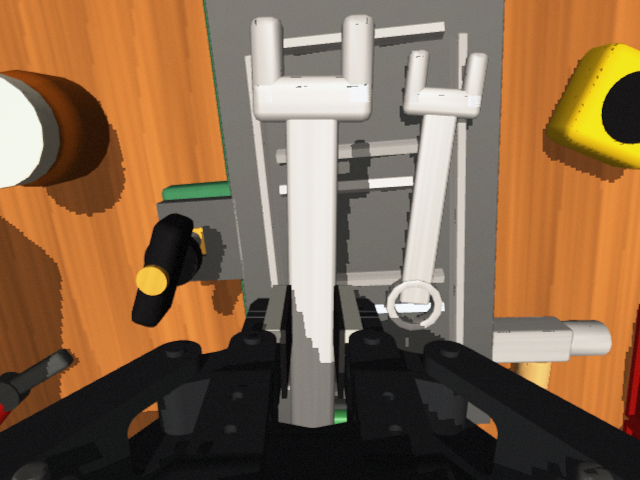

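Spanner 1 is held cleanly, with the shank centred between the pads at (313,270). Next I'll turn it and carry it to the tray.

>>> step_arm --pt "0 0 0 0 0 1" --pt "0 0 0 0 0 1" --pt "0 0 0 0 0 1" --pt "0 0 0 0 0 1" --pt "0 0 0 0 0 1" --pt "0 0 0 0 0 1" --pt "0 0 0 0 0 1" --pt "0 0 0 0 0 1" --pt "0 0 0 0 0 1" --pt "0 0 0 0 0 1" --pt "0 0 0 0 0 1" --pt "0 0 0 0 0 1" --pt "0 0 0 0 0 1" --pt "0 0 0 0 0 1" --pt "0 0 0 0 0 1" --pt "0 0 0 0 0 0.48" --pt "0 0 0 0 0 0"

```text
time_s: 9.65
position: [0.5543, -0.1428, 0.1642]
tcp_rot: [-0.0, 0.998, 0.066, -0.001]
ft_force: [0.0, -0.2, -0.9]
width: 0.0149
finger_force: 48.8
```

>>> step_arm --pt "-0.1 0.6 0 0 0 0" --pt "-0.15 0.8 0 0 0 0" --pt "-0.15 0.8 0 0 0 0" --pt "-0.15 0.8 0 0 0 0" --pt "-0.15 0.8 0 0 0 0" --pt "-0.15 0.8 0 0 0 0" --pt "-0.15 0.8 0 0 0 0" --pt "-0.1 0.6 0 0 0 0" --pt "0 0.26 0 0 0 0" --pt "0 0 0 0 0 0"

```text
time_s: 10.65
position: [0.5439, -0.3976, 0.1642]
tcp_rot: [-0.0, 0.998, 0.066, -0.0]
ft_force: [0.0, -0.0, -0.6]
width: 0.015
finger_force: 48.9
```

```bash
python3 - <<'E'
from h import *
f=save("wrist","w4")
go([.5445,-.397,.027],7.6)
print(lm("spanner","wrist"),lm("tray_in","wrist"))
E
```

```text
t 10.7 at [ 0.5441 -0.3966  0.1645] yaw 7.6 tilt [-0.001  0.001 -1.   ] turn 0.001 shift [0.01  0.014 3.436] w 0.0149 F [-0.3  0.1 -0.5] j6 2.38
[([0.5418, -0.3984, 0.142], 0.88)] [([0.5476, -0.421, 0.0001], 0.61)]
```

>>> step_arm --pt "0 0 0.6 0 0 0" --pt "0 0 0.7 0 0 0" --pt "0 0 0.7 0 0 0" --pt "0 0 0.7 0 0 0" --pt "0 0 0.4 0 0 0" --pt "0 0 0.2 0 0 0" --pt "0 0 0.1 0 0 0" --pt "0 0 0 0 0 0"

```text
time_s: 11.6
position: [0.5445, -0.3965, 0.0295]
tcp_rot: [0.0, 0.998, 0.066, 0.0]
ft_force: [-1.1, -0.0, -1.0]
width: 0.0151
finger_force: 48.9
```

>>> step_arm --pt "0 0 0 0 0 0" --pt "0 0 0 0 0 0" --pt "0 0 0 0 0 0" --pt "0 0 -0.5 0 0 0" --pt "0 0 -0.8 0 0 0" --pt "0 0 -0.8 0 0 0" --pt "0 0 -0.8 0 0 0" --pt "0 0 -0.4 0 0 0" --pt "0 0 0 0 0 0" --jaw -0.34

```text
time_s: 12.5
position: [0.5453, -0.3978, 0.1643]
tcp_rot: [0.002, 0.998, 0.066, 0.002]
ft_force: [0.2, -0.0, -0.0]
width: 0.0282
finger_force: 0.0
```

```bash
python3 - <<'E'
from h import *
f=save("wrist","w5")
go([.6195,-.136,.13],80.5)
print(lm("spanner","wrist"))
E
```

```text
t 12.6 at [ 0.5447 -0.3974  0.1623] yaw 7.6 tilt [ 0.002 -0.001 -1.   ] turn -14.584 shift [6.755 0.765 0.802] w 0.0285 F [ 0.4 -1.  -0.5] j6 2.38
[([0.5417, -0.4002, 0.003], 0.57)]
```

>>> step_arm --pt "0 0 0 0 0 -1" --pt "0 0 0 0 0 -1" --pt "0 0 0 0 0 -1" --pt "0 0 0 0 0 -1" --pt "0 0 0 0 0 -1" --pt "0 0 0 0 0 -1" --pt "0 0 0 0 0 -1" --pt "0 0 0 0 0 -1" --pt "0 0 0 0 0 -1" --pt "0 0 0 0 0 -1" --pt "0 0 0 0 0 -1" --pt "0 0 0 0 0 -1" --pt "0 0 0 0 0 -1" --pt "0 0 0 0 0 -1" --pt "0 0 0 0 0 -0.58"

```text
time_s: 14.1
position: [0.5436, -0.3965, 0.1596]
tcp_rot: [-0.001, 0.762, 0.647, -0.0]
ft_force: [-0.6, 0.3, 0.1]
width: 0.0282
finger_force: 0.0
```

>>> step_arm --pt "0.6 0.1 0 0 0 0" --pt "0.8 0.1 0 0 0 0" --pt "0.8 0.1 0 0 0 0" --pt "0.8 0.1 0 0 0 0" --pt "0.8 0.1 0 0 0 0" --pt "0.8 0.1 0 0 0 0" --pt "0.8 0.1 0 0 0 0" --pt "0.8 0.06 0 0 0 0" --pt "0.5 0 0 0 0 0" --pt "0.05 0 0 0 0 0" --pt "0 0 0 0 0 0"

```text
time_s: 15.2
position: [0.6183, -0.1354, 0.1602]
tcp_rot: [-0.001, 0.763, 0.646, -0.001]
ft_force: [0.6, -0.3, -0.0]
width: 0.0285
finger_force: 0.0
```

```bash
python3 - <<'E'
from h import *
f=save("wrist","w6")
go([.6195,-.136,.09],80.5)
for d in ctrl.silhouettes("spanner","wrist")[:2]:
    u=np.argwhere(d["region"])[:,::-1]; 
    for z in (.073,.077):
      P=np.array([onz(f,x,z)[:2] for x in u[::3]]); q,(w,h),a=cv2.minAreaRect(P.astype(np.float32)*1000); print(z,d["confidence"],len(u),np.round(q),np.round((w,h)),round(a,1))
E
```

```text
t 15.2 at [ 0.6183 -0.1361  0.1603] yaw 80.5 tilt [-0.001 -0.    -1.   ] turn -0.003 shift [0.008 0.031 1.758] w 0.0281 F [ 0.2 -1.6  0.3] j6 1.52
0.073 0.79 11311 [ 621. -124.] [151.  38.] 81.7
0.077 0.79 11311 [ 621. -123.] [148.  38.] 81.7
```

>>> step_arm --pt "0 0.04 0.5 0 0 0.2" --pt "0 0 0.5 0 0 0" --pt "0 0 0.4 0 0 0" --pt "0 0 0.2 0 0 0" --pt "0 0 0.1 0 0 0" --pt "0 0 0.06 0 0 0" --pt "0 0 0.04 0 0 0" --pt "0 0 0 0 0 0"

```text
time_s: 16.1
position: [0.6206, -0.136, 0.0895]
tcp_rot: [0.0, 0.769, 0.639, 0.0]
ft_force: [0.3, 0.4, 1.1]
width: 0.0284
finger_force: 0.0
```

>>> step_arm --pt "0 0 0.02 0 0 0" --pt "0 0 0 0 0 0" --pt "0 0 0 0 0 0" --pt "0 0 0 0 0 0" --pt "0 0 0 0 0 0" --jaw -0.85

```text
time_s: 16.6
position: [0.6207, -0.136, 0.0891]
tcp_rot: [0.001, 0.769, 0.639, 0.0]
ft_force: [-2.1, -0.5, 5.5]
width: 0.0147
finger_force: 48.4
```

>>> step_arm --pt "0 0 -0.2 0 0 0" --pt "0 0 -0.5 0 0 0" --pt "0 0 -0.7 0 0 0" --pt "0 0 -0.6 0 0 0" --pt "0 0 0 0 0 0" --pt "0 0 0 0 0 1" --pt "0 0 0 0 0 1" --pt "0 0 0 0 0 1" --pt "0 0 0 0 0 1" --pt "0 0 0 0 0 1" --pt "0 0 0 0 0 1" --pt "0 0 0 0 0 1" --pt "0 0 0 0 0 1" --pt "0 0 0 0 0 1" --pt "0 0 0 0 0 1" --pt "0 0 0 0 0 1" --pt "0 0 0 0 0 1" --pt "0 0 0 0 0 1" --pt "0 0 0 0 0 1" --pt "0 0 0 0 0 0.4"

```text
time_s: 18.6
position: [0.6202, -0.1358, 0.1681]
tcp_rot: [-0.0, 0.998, 0.064, -0.0]
ft_force: [0.8, 0.5, -0.9]
width: 0.0148
finger_force: 50.4
```

```bash
python3 - <<'E'
from h import *
f=save("wrist","w7")
go([.552,-.451,.165],7.6)
print(lm("spanner","wrist"))
E
```

```text
t 18.6 at [ 0.6202 -0.1358  0.1681] yaw 7.3 tilt [-0.  0. -1.] turn -0.069 shift [-2.732  7.584  0.078] w 0.0149 F [ 0.9  0.2 -1.8] j6 2.8
[([0.5439, -0.398, -0.0011], 0.83)]
```

>>> step_arm --pt "-0.3 0.6 0 0 0 0" --pt "-0.3 0.8 0 0 0 0" --pt "-0.3 0.8 0 0 0 0" --pt "-0.3 0.8 0 0 0 0" --pt "-0.3 0.8 0 0 0 0" --pt "-0.3 0.8 0 0 0 0" --pt "-0.3 0.8 0 0 0 0" --pt "-0.3 0.8 0 0 0 0" --pt "-0.3 0.8 0 0 0 0" --pt "-0.2 0.58 0 0 0 0" --pt "0 0 0 0 0 0" --pt "0 0 0.6 0 0 0" --pt "0 0 0.7 0 0 0" --pt "0 0 0.7 0 0 0" --pt "0 0 0.7 0 0 0" --pt "0 0 0.5 0 0 0" --pt "0 0 0.2 0 0 0" --pt "0 0 0.1 0 0 0" --pt "0 0 0 0 0 0"

```text
time_s: 20.6
position: [0.5451, -0.4516, 0.0288]
tcp_rot: [0.0, 0.998, 0.066, 0.0]
ft_force: [-0.4, -0.4, -1.3]
width: 0.0147
finger_force: 50.4
```

>>> step_arm --pt "0 0 0 0 0 0" --pt "0 0 0 0 0 0" --pt "0 0 0 0 0 0" --pt "0 0 -0.5 0 0 0" --pt "0 0 -0.8 0 0 0" --pt "0 0 -0.8 0 0 0" --pt "0 0 -0.8 0 0 0" --pt "0 0 -0.8 0 0 0" --pt "0 0 -0.4 0 0 0" --pt "0 0 0 0 0 0" --jaw -0.34

```text
time_s: 21.6
position: [0.5458, -0.4524, 0.1955]
tcp_rot: [0.002, 0.998, 0.065, 0.002]
ft_force: [0.8, -0.4, -0.6]
width: 0.0281
finger_force: 0.0
```

```bash
python3 - <<'E'
from h import *
f=save("wrist","w8")
t=save("top","t8")
go([.482,-.142,.2],25)
print(lm("spanner","wrist"),lm("knob_grip","top"),lm("knob_grip","scene"),lm("block1","top"))
E
```

```text
t 21.7 at [ 0.5449 -0.4517  0.192 ] yaw 7.5 tilt [ 0. -0. -1.] turn -3.503 shift [ 1.847 -7.682 -0.201] w 0.0284 F [-0.3 -0.3 -1.7] j6 2.32
[([0.5408, -0.4001, -0.0006], 0.61), ([0.5563, -0.4499, 0.0079], 0.6)] [([0.2823, 0.3072, 0.0014], 0.15)] [([0.4862, -0.14, 0.1019], 0.72)] [([0.438, 0.2456, -0.0038], 0.96), ([0.318, 0.4403, -0.0006], 0.94), ([0.4566, 0.0841, -0.0019], 0.93)]
```

View pics/w8.png

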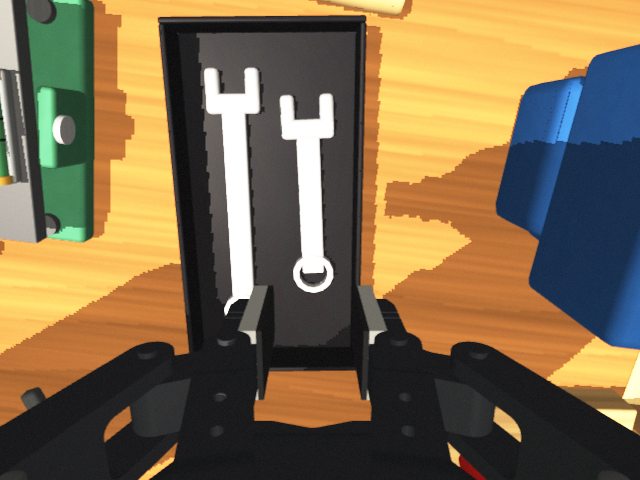

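The wrist view shows both spanners lying in the tray, at (235,190) and (308,190). The top view also shows that one block has been knocked to (0.438, 0.246). The knob is next.

>>> step_arm --pt "0 -0.6 0 0 0 0" --pt "-0.07 -0.9 0 0 0 0" --pt "-0.07 -0.9 0 0 0 0" --pt "-0.07 -0.9 0 0 0 0" --pt "-0.07 -0.9 0 0 0 0" --pt "-0.07 -0.9 0 0 0 0" --pt "-0.07 -0.9 0 0 0 0" --pt "-0.07 -0.9 0 0 0 0" --pt "-0.06 -0.7 0 0 0 0" --pt "0 -0.3 0 0 0 0" --pt "0 0 0 0 0 0" --jaw -0.2

```text
time_s: 23.0
position: [0.4817, -0.1402, 0.1922]
tcp_rot: [-0.0, 0.998, 0.066, -0.0]
ft_force: [0.7, -0.9, -0.8]
width: 0.0344
finger_force: 0.0
```

```bash
cat >> h.py <<'E'
def wing(f):
    for d in ctrl.silhouettes("knob_grip","wrist")[:2]:
        u=np.argwhere(d["region"])[:,::-1]
        P=np.array([onz(f,x,.113)[:2] for x in u[::2]]);c,(w,h),a=cv2.minAreaRect((P*1000).astype(np.float32))
        print(round(d["confidence"],2),len(u),np.round(c),np.round((w,h)),round(a if w>h else a+90,1))
E
python3 - <<'E'
from h import *
f=save("wrist","w9"); go([.482,-.142,.2]); print(lm("knob_grip","wrist")); wing(f)
E
```

```text
t 23.1 at [ 0.482  -0.1412  0.1922] yaw 7.5 tilt [-0. -0. -1.] turn 0.0 shift [-0.002  0.02  -0.196] w 0.0338 F [ 0.2 -0.3  0.2] j6 2.73
[([0.4806, -0.1412, 0.1033], 0.72)]
0.95 3891 [ 489. -143.] [54. 27.] 60.6
```

View pics/w9.png

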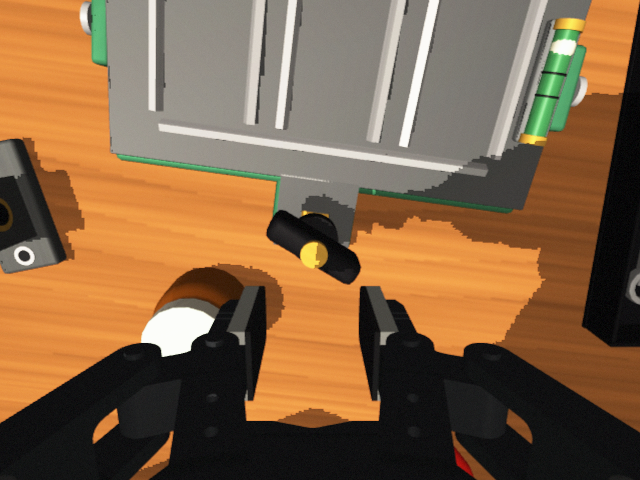

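The wrist view shows the wing from (275,225) to (352,270), which is about 63° in world yaw. The bubble is at (565,47), well off the rings. I'll turn to yaw 243 so that a long clockwise stroke is available.

>>> step_arm --pt "0 0 0 0 0 -1" --pt "0 0 0 0 0 -1" --pt "0 0 0 0 0 -1" --pt "0 0 0 0 0 -1" --pt "0 0 0 0 0 -1" --pt "0 0 0 0 0 -1" --pt "0 0 0 0 0 -1" --pt "0 0 0 0 0 -1" --pt "0 0 0 0 0 -1" --pt "0 0 0 0 0 -1" --pt "0 0 0 0 0 -1" --pt "0 0 0 0 0 -1" --pt "0 0 0 0 0 -1" --pt "0 0 0 0 0 -1" --pt "0 0 0 0 0 -1" --pt "0 0 0 0 0 -1" --pt "0 0 0 0 0 -1" --pt "0 0 0 0 0 -1" --pt "0 0 0 0 0 -1" --pt "0 0 0 0 0 -1"

```text
time_s: 25.15
position: [0.4821, -0.1424, 0.192]
tcp_rot: [-0.0, 0.591, 0.807, -0.0]
ft_force: [-0.0, -0.5, -0.2]
width: 0.0342
finger_force: 0.0
```

>>> step_arm --pt "0 0 0 0 0 -1" --pt "0 0 0 0 0 -1" --pt "0 0 0 0 0 -1" --pt "0 0 0 0 0 -1" --pt "0 0 0 0 0 -1" --pt "0 0 0 0 0 -1" --pt "0 0 0 0 0 -1" --pt "0 0 0 0 0 -1" --pt "0 0 0 0 0 -1" --pt "0 0 0 0 0 -1" --pt "0 0 0 0 0 -1" --pt "0 0 0 0 0 -1" --pt "0 0 0 0 0 -1" --pt "0 0 0 0 0 -1" --pt "0 0 0 0 0 -1" --pt "0 0 0 0 0 -1" --pt "0 0 0 0 0 -1" --pt "0 0 0 0 0 -1" --pt "0 0 0 0 0 -1" --pt "0 0 0 0 0 -1"

```text
time_s: 27.15
position: [0.482, -0.1424, 0.192]
tcp_rot: [-0.0, -0.239, 0.971, -0.0]
ft_force: [-0.1, -0.7, 0.0]
width: 0.0342
finger_force: 0.0
```

>>> step_arm --pt "0 0 0 0 0 -1" --pt "0 0 0 0 0 -1" --pt "0 0 0 0 0 -1" --pt "0 0 0 0 0 -1" --pt "0 0 0 0 0 -1" --pt "0 0 0 0 0 -1" --pt "0 0 0 0 0 -1" --pt "0 0 0 0 0 -0.1" --pt "0 0 0 0 0 0"

```text
time_s: 28.05
position: [0.482, -0.1419, 0.1921]
tcp_rot: [-0.0, -0.521, 0.853, 0.0]
ft_force: [0.2, 0.0, 0.3]
width: 0.0343
finger_force: 0.0
```

```bash
python3 - <<'E'
from h import *
f=save("wrist","w10"); go([.482,-.142,.102]); print(lm("knob_grip","wrist")); wing(f)
E
```

```text
t 28.1 at [ 0.4819 -0.1418  0.1922] yaw -117.2 tilt [-0. -0. -1.] turn 0.0 shift [ 0.005 -0.005  2.254] w 0.0339 F [-0.1  0.6  0.5] j6 -1.38
[([0.4826, -0.141, 0.1011], 0.6), ([0.5915, -0.1403, -0.0015], 0.2)]
```

View pics/w10.png

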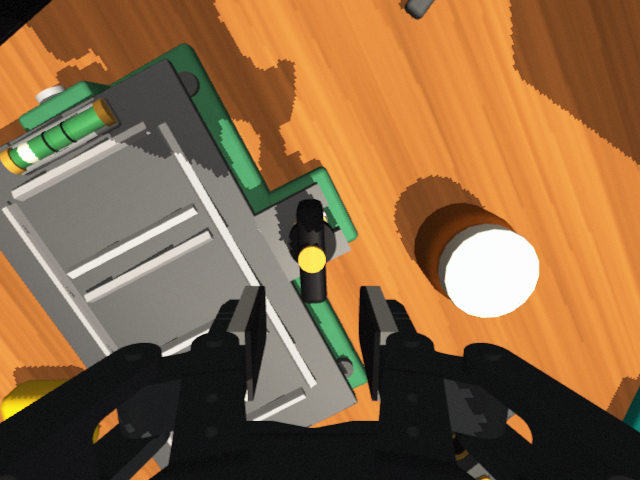

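The wing, at (312,250), is aligned with the tool and centred between the fingers. I'll go down and grip it.

>>> step_arm --pt "0 0 0.5 0 0 0" --pt "0 0 0.6 0 0 0" --pt "0 0 0.6 0 0 0" --pt "0 0 0.4 0 0 0" --pt "0 0 0.25 0 0 0" --pt "0 0 0 0 0 0"

```text
time_s: 28.8
position: [0.4813, -0.141, 0.0974]
tcp_rot: [-0.001, -0.522, 0.853, 0.001]
ft_force: [-0.4, -0.8, 0.2]
width: 0.0341
finger_force: 0.0
```

>>> step_arm --pt "0 0 0 0 0 0" --pt "0 0 0 0 0 0" --pt "0 0 0 0 0 0" --pt "0 0 0 0 0 0" --pt "0 0 0 0 0 0" --jaw -0.95 --grip_force 60

```text
time_s: 29.3
position: [0.4824, -0.1415, 0.0989]
tcp_rot: [0.0, -0.522, 0.853, -0.001]
ft_force: [3.3, -3.1, 1.3]
width: 0.0235
finger_force: 60.1
```

>>> step_arm --pt "0 0 0 0 0 0.5" --pt "0 0 0 0 0 1" --pt "0 0 0 0 0 1" --pt "0 0 0 0 0 1" --pt "0 0 0 0 0 1" --pt "0 0 0 0 0 1" --pt "0 0 0 0 0 1" --pt "0 0 0 0 0 1" --pt "0 0 0 0 0 1" --pt "0 0 0 0 0 1" --pt "0 0 0 0 0 1" --pt "0 0 0 0 0 0.5"

```text
time_s: 30.5
position: [0.482, -0.1409, 0.0988]
tcp_rot: [0.0, -0.068, 0.998, 0.0]
ft_force: [0.5, 0.7, 4.9]
width: 0.024
finger_force: 60.7
```

```bash
python3 - <<'E'
from h import *
go([.482,-.142,.098]); print(np.round(ctrl.read_state()["wrist_torque"],2))
E
```

```text
t 30.5 at [ 0.482  -0.1409  0.0988] yaw -172.2 tilt [ 0.001  0.001 -1.   ] turn 0.0 shift [ 0.004 -0.026  0.02 ] w 0.024 F [0.5 0.7 4.9] j6 -0.42
[0.22 0.12 0.12]
```

Width 24 mm means the tips are gripping the round boss below the wing. I'll open, go up 9 mm and look.

>>> step_arm --pt "0 0 0 0 0 0" --pt "0 0 0 0 0 0" --pt "0 0 0 0 0 0" --pt "0 0 -0.5 0 0 0" --pt "0 0 -0.5 0 0 0" --pt "0 0 -0.5 0 0 0" --pt "0 0 -0.5 0 0 0" --pt "0 0 0 0 0 0" --jaw -0.2

```text
time_s: 31.3
position: [0.483, -0.1415, 0.1807]
tcp_rot: [0.002, -0.07, 0.998, -0.001]
ft_force: [0.4, -0.7, -0.4]
width: 0.034
finger_force: 0.0
```

```bash
python3 - <<'E'
from h import *
f=save("wrist","w11"); go([.482,-.142,.107]); wing(f)
E
```

```text
t 31.4 at [ 0.4825 -0.1414  0.1792] yaw -172.0 tilt [ 0.002 -0.001 -1.   ] turn 0.0 shift [ 0.018 -0.012  1.806] w 0.0341 F [-0.3 -0.1 -0.2] j6 -0.43
0.81 3719 [ 480. -141.] [55. 24.] 8.0
```

View pics/w11.png

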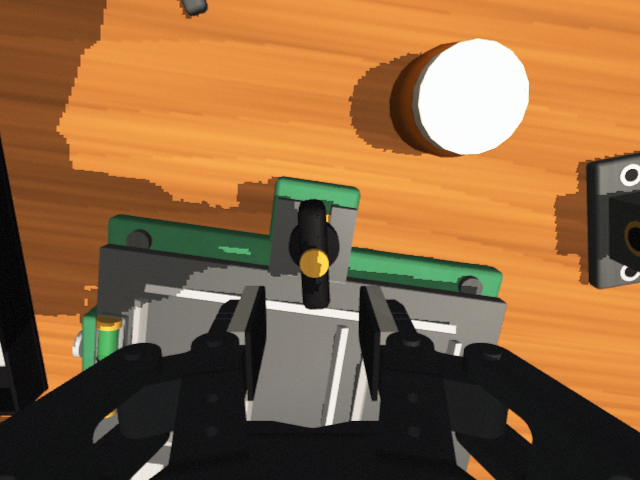

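The wing followed the turn and is still aligned, at (313,255). I'll grip higher this time and turn on clockwise.

>>> step_arm --pt "0 0 0.5 0 0 0" --pt "0 0 0.6 0 0 0" --pt "0 0 0.5 0 0 0" --pt "0 0 0.2 0 0 0" --pt "0 0 0 0 0 0"

```text
time_s: 31.9
position: [0.4808, -0.1409, 0.105]
tcp_rot: [-0.001, -0.07, 0.998, 0.001]
ft_force: [-0.7, 0.5, 0.1]
width: 0.0343
finger_force: 0.0
```

>>> step_arm --pt "0 0 0 0 0 0" --pt "0 0 0 0 0 0" --pt "0 0 0 0 0 0" --pt "0 0 0 0 0 0" --pt "0 0 0 0 0 0" --jaw -0.95

```text
time_s: 32.4
position: [0.4823, -0.141, 0.1072]
tcp_rot: [0.001, -0.07, 0.998, 0.0]
ft_force: [-1.2, 4.9, 7.5]
width: 0.0128
finger_force: 59.8
```

>>> step_arm --pt "0 0 0 0 0 1" --pt "0 0 0 0 0 1" --pt "0 0 0 0 0 1" --pt "0 0 0 0 0 1" --pt "0 0 0 0 0 1" --pt "0 0 0 0 0 1" --pt "0 0 0 0 0 1" --pt "0 0 0 0 0 1" --pt "0 0 0 0 0 1" --pt "0 0 0 0 0 1" --pt "0 0 0 0 0 1" --pt "0 0 0 0 0 1" --pt "0 0 0 0 0 1" --pt "0 0 0 0 0 1" --pt "0 0 0 0 0 1" --pt "0 0 0 0 0 1" --pt "0 0 0 0 0 1" --pt "0 0 0 0 0 1" --pt "0 0 0 0 0 1" --pt "0 0 0 0 0 1"

```text
time_s: 34.4
position: [0.4828, -0.1405, 0.1072]
tcp_rot: [0.0, 0.72, 0.694, 0.001]
ft_force: [2.2, 9.7, 5.0]
width: 0.0131
finger_force: 59.9
```

>>> step_arm --pt "0 0 0 0 0 1" --pt "0 0 0 0 0 1" --pt "0 0 0 0 0 1" --pt "0 0 0 0 0 1" --pt "0 0 0 0 0 1" --pt "0 0 0 0 0 1" --pt "0 0 0 0 0 1" --pt "0 0 0 0 0 1" --pt "0 0 0 0 0 1" --pt "0 0 0 0 0 1" --pt "0 0 0 0 0 1" --pt "0 0 0 0 0 1" --pt "0 0 0 0 0 1" --pt "0 0 0 0 0 1" --pt "0 0 0 0 0 1" --pt "0 0 0 0 0 1" --pt "0 0 0 0 0 1" --pt "0 0 0 0 0 1" --pt "0 0 0 0 0 0.5" --pt "0 0 0 0 0 0"

```text
time_s: 36.4
position: [0.4832, -0.1409, 0.1072]
tcp_rot: [-0.0, 0.999, -0.04, 0.001]
ft_force: [6.3, 6.1, 1.8]
width: 0.0127
finger_force: 59.1
```

```bash
cat >> h.py <<'E'
def vial(f):
    """bubble and yellow caps of the vial: world points on z=.067"""
    hsv=cv2.cvtColor(f["color"],cv2.COLOR_RGB2HSV); return hsv
E
python3 - <<'E'
from h import *
f=save("wrist","w12"); go([.482,-.142,.107])
print([np.round(proj(f,np.array([x,-.142-.12,.068]))) for x in (.555,.585,.615)])
E
```

```text
t 36.5 at [ 0.4832 -0.1409  0.1072] yaw -4.5 tilt [ 0.003  0.001 -1.   ] turn 0.0 shift [-0.028  0.029  0.005] w 0.0126 F [5.5 5.5 1.2] j6 2.94
[array([623.,  81.]), array([632.,  -9.]), array([ 643., -110.])]
```

View pics/w12.png

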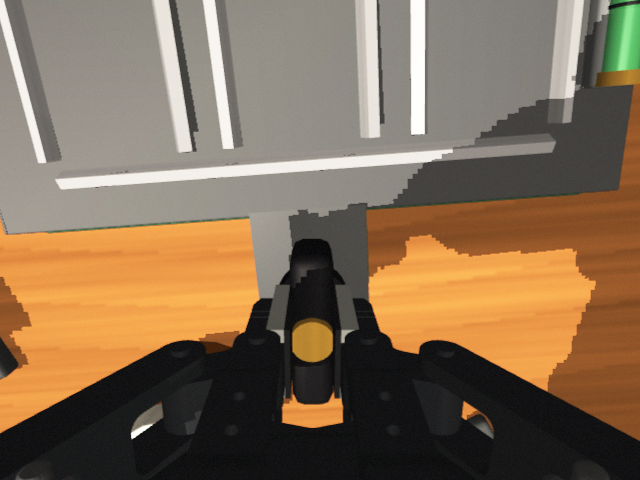

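The wing at (312,330) is gripped properly and turned to yaw -4.5; the vial is cut off at the top right. I'll release it and measure the bubble numerically from above.

>>> step_arm --pt "0 0 0 0 0 0" --pt "0 0 0 0 0 0" --pt "0 0 0 0 0 0" --pt "0 0 -0.5 0 0 0" --pt "0 0 -0.8 0 0 0" --pt "0 0.4 -0.8 0 0 0" --pt "0.4 0.8 -0.8 0 0 0" --pt "0.4 0.8 -0.6 0 0 0" --pt "0.2 0.5 -0.3 0 0 0" --pt "0 0 0 0 0 0" --pt "0 0 0 0 0 0" --jaw -0.2

```text
time_s: 37.55
position: [0.5137, -0.2442, 0.2579]
tcp_rot: [-0.0, 0.999, -0.04, -0.0]
ft_force: [-0.2, 0.6, -1.0]
width: 0.0341
finger_force: 0.0
```

```bash
cat >> h.py <<'E'
def vialpic(f,name,mid=(.5867,-.262),z=.066):
    """rectified patch, 1 px = 0.25 mm, up=+x, left=+y ; 100 x 60 mm"""
    s=np.array([[proj(f,np.array([mid[0]+dx,mid[1]+dy,z])) for dx,dy in ((.05,.03),(.05,-.03),(-.05,-.03),(-.05,.03))]],np.float32)
    H=cv2.getPerspectiveTransform(s,np.float32([[[0,0],[240,0],[240,400],[0,400]]]))
    w=cv2.warpPerspective(cv2.cvtColor(f["color"],cv2.COLOR_RGB2BGR),H,(240,400)); cv2.imwrite("pics/"+name+".png",w); return w
def bubble(f,name):
    w=vialpic(f,name); hsv=cv2.cvtColor(w,cv2.COLOR_BGR2HSV).astype(int)
    g=(abs(hsv[...,0]-65)<15)&(hsv[...,1]>120)&(hsv[...,2]>100)
    y=(abs(hsv[...,0]-22)<8)&(hsv[...,1]>120)
    ys,xs=np.nonzero(g); c=int(np.median(xs)); print("green col",c,"rows",ys.min(),ys.max())
    col=w[:,c-2:c+3].mean(1)
    print([(r,*col[r].round().astype(int).tolist()) for r in range(max(ys.min()-30,0),min(ys.max()+30,400),3)])
E
python3 - <<'E'
from h import *
f=save("wrist","w13"); go([.482,-.142,.107],175); bubble(f,"v13")
E
```

```text
t 37.6 at [ 0.5135 -0.2436  0.2577] yaw -4.5 tilt [-0.001  0.001 -1.   ] turn -35.904 shift [1.001 2.46  3.769] w 0.0342 F [-0.2  0.1 -0.4] j6 2.78
green col 171 rows 0 399
[(0, 80, 122, 62), (3, 80, 122, 62), (6, 81, 122, 62), (9, 82, 123, 64), (12, 80, 123, 64), (15, 79, 120, 62), (18, 81, 121, 63), (21, 79, 120, 60), (24, 78, 119, 61), (27, 79, 120, 62), (30, 78, 118, 61), (33, 78, 120, 61), (36, 79, 119, 62), (39, 80, 121, 62), (42, 80, 121, 63), (45, 79, 121, 63), (48, 82, 123, 64), (51, 82, 123, 64), (54, 82, 123, 63), (57, 82, 123, 64), (60, 81, 123, 63), (63, 81, 122, 62), (66, 81, 121, 63), (69, 80, 122, 62), (72, 80, 122, 63), (75, 79, 122, 63), (78, 80, 122, 63), (81, 80, 121, 62), (84, 80, 122, 62), (87, 79, 120, 61), (90, 79, 119, 60), (93, 77, 119, 61), (96, 78, 119, 60), (99, 78, 118, 61), (102, 78, 118, 61), (105, 71, 107, 55), (108, 69, 104, 54), (111, 74, 112, 58), (114, 82, 124, 65), (117, 88, 133, 69), (120, 92, 137, 70), (123, 92, 139, 72), (126, 95, 143, 75), (129, 97, 147, 77), (132, 100, 150, 78), (135, 97, 146, 75), (138, 81, 121, 63), (141, 74, 115, 58), (14
[... 1024 characters left out ...]
 (297, 79, 119, 62), (300, 81, 121, 63), (303, 81, 121, 62), (306, 80, 121, 62), (309, 80, 120, 61), (312, 80, 119, 60), (315, 79, 119, 60), (318, 80, 121, 62), (321, 81, 122, 63), (324, 80, 122, 62), (327, 81, 122, 63), (330, 80, 121, 63), (333, 81, 122, 63), (336, 81, 122, 62), (339, 80, 122, 62), (342, 79, 121, 62), (345, 80, 122, 63), (348, 79, 122, 62), (351, 79, 121, 62), (354, 81, 122, 64), (357, 81, 120, 62), (360, 79, 118, 61), (363, 79, 119, 61), (366, 77, 118, 60), (369, 79, 119, 62), (372, 79, 120, 64), (375, 77, 120, 62), (378, 78, 120, 63), (381, 77, 118, 61), (384, 79, 119, 63), (387, 78, 119, 62), (390, 79, 120, 63), (393, 77, 118, 62), (396, 78, 118, 62), (399, 77, 117, 61)]
```

```bash
python3 - <<'E'
from h import *
import cv2
W=cv2.imread("pics/v13.png")
w=W[60:340,40:200]
cv2.imwrite("pics/v13b.png",cv2.resize(w,None,fx=2,fy=2))
E
```

```text
(no output)
```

View pics/v13b.png

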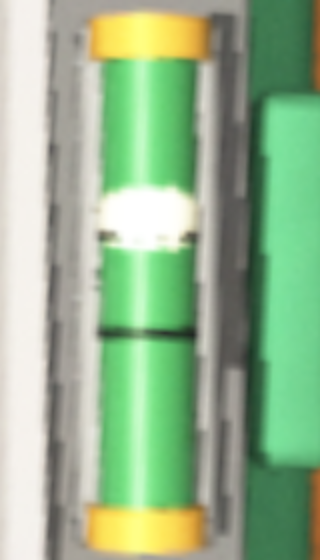

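The patch (8 px/mm) shows the bubble centred at row 216 and the rings at rows 238 and 333, so it's 8.7 mm off. That's a tilt of -0.043 rad, or about 193° more clockwise. I'll regrasp half a turn back.

>>> step_arm --pt "0 0 0 0 0 -1" --pt "0 0 0 0 0 -1" --pt "0 0 0 0 0 -1" --pt "0 0 0 0 0 -1" --pt "0 0 0 0 0 -1" --pt "0 0 0 0 0 -1" --pt "0 0 0 0 0 -1" --pt "0 0 0 0 0 -1" --pt "0 0 0 0 0 -1" --pt "0 0 0 0 0 -1" --pt "0 0 0 0 0 -1" --pt "0 0 0 0 0 -1" --pt "0 0 0 0 0 -1" --pt "0 0 0 0 0 -1" --pt "0 0 0 0 0 -1" --pt "0 0 0 0 0 -1" --pt "0 0 0 0 0 -1" --pt "0 0 0 0 0 -1" --pt "0 0 0 0 0 -1" --pt "0 0 0 0 0 -1"

```text
time_s: 39.6
position: [0.5134, -0.2428, 0.2578]
tcp_rot: [-0.001, 0.671, 0.742, -0.0]
ft_force: [0.7, 0.3, -0.3]
width: 0.0341
finger_force: 0.0
```

>>> step_arm --pt "0 0 0 0 0 -1" --pt "0 0 0 0 0 -1" --pt "0 0 0 0 0 -1" --pt "0 0 0 0 0 -1" --pt "0 0 0 0 0 -1" --pt "0 0 0 0 0 -1" --pt "0 0 0 0 0 -1" --pt "0 0 0 0 0 -1" --pt "0 0 0 0 0 -1" --pt "0 0 0 0 0 -1" --pt "0 0 0 0 0 -1" --pt "0 0 0 0 0 -1" --pt "0 0 0 0 0 -1" --pt "0 0 0 0 0 -1" --pt "0 0 0 0 0 -1" --pt "0 0 0 0 0 -1" --pt "0.33 0.8 0 0 0 0" --pt "0.33 0.8 0.3 0 0 0" --pt "0.33 0.8 0.5 0 0 0" --pt "0 0 0 0 0 0"

```text
time_s: 41.6
position: [0.4786, -0.1409, 0.2236]
tcp_rot: [-0.003, 0.038, 0.999, 0.001]
ft_force: [0.8, -0.8, 0.7]
width: 0.0343
finger_force: 0.0
```

```bash
python3 - <<'E'
from h import *
f=save("wrist","w14"); go([.482,-.141,.107],175.5); wing(f); print(lm("knob_grip","wrist"))
E
```

```text
t 41.6 at [ 0.48   -0.1426  0.2251] yaw 175.7 tilt [-0.003  0.001 -1.   ] turn 0.034 shift [-0.054  0.043  2.951] w 0.0344 F [ 0.6 -0.3  0.3] j6 -0.21
0.7 2637 [ 480. -140.] [25. 56.] 175.0
0.48 34982 [ 531. -143.] [152. 225.] 94.9
[([0.4832, -0.1436, 0.1036], 0.7)]
```

>>> step_arm --pt "-0.05 0.04 0.6 0 0 0.03" --pt "0 0 0.8 0 0 0" --pt "0 0 0.8 0 0 0" --pt "0 0 0.5 0 0 0" --pt "0 0 0.25 0 0 0" --pt "0 0 0 0 0 0"

```text
time_s: 42.35
position: [0.4839, -0.1441, 0.1077]
tcp_rot: [-0.001, 0.041, 0.999, 0.0]
ft_force: [0.4, -0.0, 0.4]
width: 0.0342
finger_force: 0.0
```

>>> step_arm --pt "0 0 0 0 0 0" --pt "0 0 0 0 0 0" --pt "0 0 0 0 0 0" --pt "0 0 0 0 0 0" --pt "0 0 0 0 0 0" --jaw -0.95

```text
time_s: 42.85
position: [0.4851, -0.1416, 0.1098]
tcp_rot: [0.001, 0.04, 0.999, 0.002]
ft_force: [0.3, 21.6, 6.0]
width: 0.0122
finger_force: 58.9
```

>>> step_arm --pt "0 0 0 0 0 1" --pt "0 0 0 0 0 1" --pt "0 0 0 0 0 1" --pt "0 0 0 0 0 1" --pt "0 0 0 0 0 1" --pt "0 0 0 0 0 1" --pt "0 0 0 0 0 1" --pt "0 0 0 0 0 1" --pt "0 0 0 0 0 1" --pt "0 0 0 0 0 1" --pt "0 0 0 0 0 1" --pt "0 0 0 0 0 1" --pt "0 0 0 0 0 1" --pt "0 0 0 0 0 1" --pt "0 0 0 0 0 1" --pt "0 0 0 0 0 1" --pt "0 0 0 0 0 1" --pt "0 0 0 0 0 1" --pt "0 0 0 0 0 1" --pt "0 0 0 0 0 1"

```text
time_s: 44.85
position: [0.4824, -0.1432, 0.1097]
tcp_rot: [-0.001, 0.793, 0.61, -0.001]
ft_force: [-21.0, 8.0, 22.3]
width: 0.0122
finger_force: 61.7
```

>>> step_arm --pt "0 0 0 0 0 1" --pt "0 0 0 0 0 1" --pt "0 0 0 0 0 1" --pt "0 0 0 0 0 1" --pt "0 0 0 0 0 1" --pt "0 0 0 0 0 1" --pt "0 0 0 0 0 1" --pt "0 0 0 0 0 1" --pt "0 0 0 0 0 1" --pt "0 0 0 0 0 1" --pt "0 0 0 0 0 1" --pt "0 0 0 0 0 1" --pt "0 0 0 0 0 1" --pt "0 0 0 0 0 1" --pt "0 0 0 0 0 1" --pt "0 0 0 0 0 1" --pt "0 0 0 0 0 1" --pt "0 0 0 0 0 0.7" --pt "0 0 0 0 0 0"

```text
time_s: 46.75
position: [0.4811, -0.1409, 0.1095]
tcp_rot: [-0.003, 0.993, -0.115, -0.002]
ft_force: [-28.4, 26.8, 31.8]
width: 0.0124
finger_force: 63.4
```

```bash
python3 -c "
from h import *
go([.482,-.141,.107],-13)"
```

```text
t 46.8 at [ 0.4811 -0.1409  0.1095] yaw -13.2 tilt [-0.004  0.006 -1.   ] turn -0.045 shift [ 0.022 -0.002  0.061] w 0.0124 F [-28.4  26.8  31.8] j6 3.08
```

>>> step_arm --pt "0 0 0 0 0 0" --pt "0 0 0 0 0 0" --pt "0 0 0 0 0 0" --pt "0 0 -0.5 0 0 0" --pt "0 0 -0.8 0 0 0" --pt "0 0.4 -0.8 0 0 0" --pt "0.3 0.8 -0.8 0 0 -0.5" --pt "0.3 0.8 -0.6 0 0 -0.5" --pt "0.2 0.5 -0.3 0 0 -0.5" --pt "0 0 0 0 0 0" --pt "0 0 0 0 0 0" --jaw 0.2

```text
time_s: 47.85
position: [0.4958, -0.2481, 0.2602]
tcp_rot: [-0.0, 0.999, -0.05, 0.0]
ft_force: [-0.1, -0.1, -0.6]
width: 0.0513
finger_force: 0.0
```

```bash
cat >> h.py <<'E'
def bub(f,name):
    w=vialpic(f,name).astype(int); out=[]
    v=w[:,86:134]; white=(v.min(2)>200).sum(1)
    dark=[(v[r].max(1)<90).sum() for r in range(400)]
    yel=((v[...,0]<110)&(v[...,2]>180)&(v[...,1]>110)).sum(1)
    for n,a in(("white",white),("dark",np.array(dark)),("yellow",yel)): print(n,[(int(i),int(a[i])) for i in np.nonzero(a>12)[0]])
E
python3 - <<'E'
from h import *
f=save("wrist","w15"); go([.457,.084,.2],90); bub(f,"v15")
print(lm("block1","top"),lm("block1","wrist"),[lm("seat_"+s,"wrist") for s in("left","mid","right")])
E
```

```text
t 47.9 at [ 0.4956 -0.2475  0.2599] yaw -5.7 tilt [-0.  0. -1.] turn -19.142 shift [ 8.287 -0.964  1.501] w 0.0511 F [-0.1  0.2 -0.5] j6 2.78
white [(182, 17), (183, 27), (184, 29), (185, 33), (186, 36), (187, 39), (188, 41), (189, 43), (190, 45), (191, 46), (192, 48), (193, 48), (194, 48), (195, 48), (196, 48), (197, 47), (198, 47), (199, 47), (200, 48), (201, 48), (202, 48), (203, 48), (204, 48), (205, 47), (206, 47), (207, 45), (208, 41), (209, 36), (210, 34), (211, 28), (212, 16)]
dark [(169, 30), (170, 32), (171, 25), (172, 14), (218, 26), (219, 31), (220, 30), (221, 14)]
yellow [(61, 21), (62, 35), (63, 41), (64, 43), (65, 43), (66, 43), (67, 42), (68, 42), (69, 43), (70, 43), (71, 43), (72, 42), (73, 42), (74, 42), (75, 42), (76, 44), (77, 48), (78, 48), (79, 48), (80, 48), (81, 37), (307, 18), (308, 26), (309, 34), (310, 36), (311, 37), (312, 37), (313, 37), (314, 37), (315, 37), (316, 37), (317, 37), (318, 38), (319, 38), (320, 38), (321, 38), (322, 38), (323, 38), (324, 38), (325, 36), (326, 36), (327, 33), (328, 27)]
[([0.438, 0.2456, -0.0038], 0.96), ([0.318, 0.4403, -0.0006], 0.94), ([0.4566, 0.0841, -0.0019], 0.93)] [([0.5871, -0.2141, 0.0596], 0.71)] [[([0.5878, -0.0681, 0.0607], 0.94)], [([0.5856, -0.1425, 0.0638], 0.94)], [([0.5885, -0.2131, 0.0593], 0.56)]]
```

The plate is level: the bubble is centred at patch row 197 and the rings' midpoint is 195, i.e. 0.5 mm. Now the blocks: I'll move over the near one.

>>> step_arm --pt "0 0 0 0 0 -1" --pt "0 0 0 0 0 -1" --pt "0 0 0 0 0 -1" --pt "0 0 0 0 0 -1" --pt "0 0 0 0 0 -1" --pt "0 0 0 0 0 -1" --pt "0 0 0 0 0 -1" --pt "0 0 0 0 0 -1" --pt "0 0 0 0 0 -1" --pt "0 0 0 0 0 -1" --pt "0 0 0 0 0 -1" --pt "0 0 0 0 0 -1" --pt "0 0 0 0 0 -1" --pt "0 0 0 0 0 -1" --pt "0 0 0 0 0 -1" --pt "0 0 0 0 0 -1" --pt "0 0 0 0 0 -1" --pt "0 0 0 0 0 -1" --pt "0 0 0 0 0 -1" --pt "0 0 0 0 0 -1" --jaw 0.6

```text
time_s: 50.15
position: [0.4957, -0.2474, 0.2602]
tcp_rot: [-0.0, 0.678, 0.735, -0.0]
ft_force: [-0.4, 0.1, -0.0]
width: 0.0684
finger_force: 0.0
```

>>> step_arm --pt "0 0 0 0 0 -1" --pt "0 0 0 0 0 -1" --pt "0 0 0 0 0 -1" --pt "0 0 0 0 0 -1" --pt "0 0 0 0 0 -1" --pt "0.4 0.2 0 0 0 0" --pt "0.8 0.34 0 0 0 0" --pt "0.8 0.34 0 0 0 0" --pt "0.8 0.34 0 0 0 0" --pt "0.8 0.34 0 0 0 0" --pt "0.8 0.34 0 0 0 0" --pt "0.8 0.34 0 0 0 0" --pt "0.8 0.34 0 0 0 0" --pt "0.8 0.34 0 0 0 0" --pt "0.8 0.34 0 0 0 0" --pt "0 0 0 0 0 0" --pt "0 0 0 0 0 0"

```text
time_s: 51.85
position: [0.4599, 0.0821, 0.2603]
tcp_rot: [0.0, 0.505, 0.863, -0.0]
ft_force: [0.3, -1.2, -0.8]
width: 0.0685
finger_force: 0.0
```

```bash
cat >> h.py <<'E'
def rects(n,cam,f,z,k=4):
    for d in ctrl.silhouettes(n,cam)[:k]:
        u=np.argwhere(d["region"])[:,::-1]
        P=np.array([onz(f,x,z)[:2] for x in u[::2]]);c,(w,h),a=cv2.minAreaRect((P*1000).astype(np.float32))
        print(cam,round(d["confidence"],2),len(u),np.round(c),np.round((w,h)),round(a if w>h else a+90,1))
E
python3 - <<'E'
from h import *
f=save("wrist","w16"); go([.457,.084,.2],120); print(lm("block1","wrist"),lm("block1_bore","wrist"))
rects("block1","wrist",f,.014)
t=save("top","t16"); rects("block1","top",t,.014); print(lm("block1","top"),lm("arbor","top"))
E
```

```text
t 51.9 at [0.4601 0.0813 0.2603] yaw 119.3 tilt [ 0. -0. -1.] turn -0.133 shift [ 0.097 -0.033  1.508] w 0.0679 F [-0.8 -0.2  0.7] j6 1.23
[([0.3039, 0.1674, -0.0005], 0.98), ([0.456, 0.0814, -0.0004], 0.93), ([0.4436, 0.2435, -0.0034], 0.84)] []
wrist 0.89 5449 [445. 238.] [96. 34.] 29.4
wrist 0.86 5927 [307. 166.] [96. 51.] 49.2
wrist 0.66 5787 [457.  82.] [95. 52.] 18.4
top 0.92 792 [318. 429.] [96. 47.] 69.5
[([0.3196, 0.4381, -0.0002], 0.9), ([0.4861, 0.3661, 0.0585], 0.19)] [([0.4823, 0.3642, 0.0584], 0.71)]
```

View pics/w16.png

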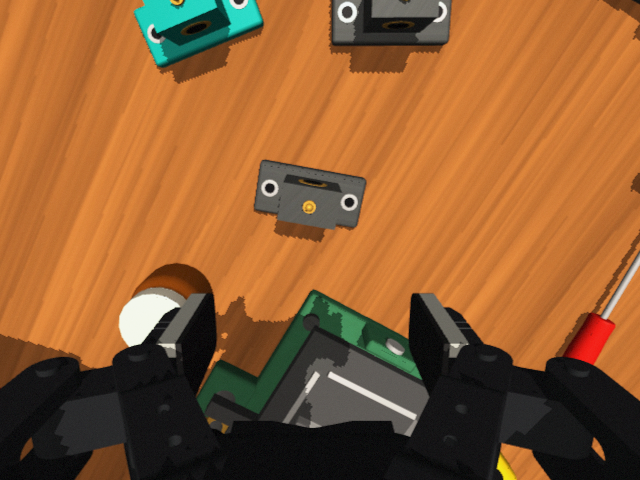

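The wrist view shows the dark block at (309,195), with its nipple at (309,207), washers at (269,187) and (349,202), and long axis at about 18°. I'll refine from those pixels.

```bash
python3 - <<'E'
from h import *
f=ctrl.grab_frame("wrist")
a=onz(f,(269,187),.014);b=onz(f,(349,202),.014);n=onz(f,(309,207),.073)
print(a,b,(a+b)/2,n,np.degrees(np.arctan2(*(b-a)[1::-1])))
go(list(((a+b)/2+n)[:2]/2)+[.1],108.4)
E
```

```text
[0.42210393 0.07103126 0.014     ] [0.49109287 0.09415465 0.014     ] [0.4565984  0.08259295 0.014     ] [0.45660519 0.08308392 0.073     ] 18.52988135432423
t 52.3 at [0.4606 0.0807 0.2603] yaw 119.3 tilt [-0.  0. -1.] turn 2.177 shift [ 0.083 -0.077  4.007] w 0.0686 F [ 0.2 -0.9  0. ] j6 1.23
```

>>> step_arm --pt "0 0 0 0 0 1" --pt "0 0 0 0 0 1" --pt "0 0 0 0 0 0.16" --pt "0.08 -0.08 0.6 0 0 0" --pt "0 0 0.8 0 0 0" --pt "0 0 0.8 0 0 0" --pt "0 0 0.8 0 0 0" --pt "0 0 0.8 0 0 0" --pt "0 0 0.8 0 0 0" --pt "0 0 0.5 0 0 0" --pt "0 0 0.28 0 0 0" --pt "0 0 0 0 0 0"

```text
time_s: 53.5
position: [0.4558, 0.0829, 0.0442]
tcp_rot: [-0.001, 0.584, 0.812, -0.001]
ft_force: [0.4, 0.1, -0.4]
width: 0.0683
finger_force: 0.0
```

>>> step_arm --pt "0 0 0 0 0 0" --pt "0 0 0 0 0 0" --pt "0 0 0 0 0 0" --pt "0 0 0 0 0 0" --pt "0 0 0 0 0 0" --jaw -0.2 --grip_force 90

```text
time_s: 54.0
position: [0.4573, 0.0832, 0.0465]
tcp_rot: [0.001, 0.584, 0.812, 0.001]
ft_force: [-1.6, -0.2, 4.7]
width: 0.0453
finger_force: 92.6
```

>>> step_arm --pt "0 0 -0.2 0 0 0" --pt "0 0 -0.5 0 0 0" --pt "0 0 -0.8 0 0 0" --pt "0 0 -0.8 0 0 0" --pt "0 0 -0.8 0 0 0" --pt "0 0 -0.8 0 0 0" --pt "0 0 0 0 0 1" --pt "0 0 0 0 0 1" --pt "0 0 0 0 0 1" --pt "0 0 0 0 0 0.7" --pt "0 0 0 0 0 0"

```text
time_s: 55.1
position: [0.4564, 0.0831, 0.202]
tcp_rot: [0.0, 0.707, 0.707, 0.0]
ft_force: [-0.4, 1.1, -3.8]
width: 0.045
finger_force: 93.6
```

```bash
python3 - <<'E'
from h import *
f=save("wrist","w17"); go([.5867,-.143,.2],90); print(lm("block1","wrist"),lm("block1_bore","wrist"),[lm("seat_"+s,"wrist") for s in("left","mid","right")])
E
```

```text
t 55.1 at [0.4564 0.0831 0.2018] yaw 90.1 tilt [ 0.001  0.    -1.   ] turn 0.024 shift [-5.652  3.256  0.047] w 0.0449 F [ 0.8  0.1 -3. ] j6 1.75
[([0.4577, 0.0789, 0.1588], 0.79), ([0.3039, 0.165, 0.0025], 0.68)] [([0.4572, 0.0834, 0.1941], 0.55), ([0.5878, -0.1394, -0.0038], 0.31)] [[], [], []]
```

>>> step_arm --pt "-0.4 0.2 -0.3 0 0 0" --pt "-0.8 0.34 -0.3 0 0 0" --pt "-0.8 0.34 -0.3 0 0 0" --pt "-0.8 0.34 -0.3 0 0 0" --pt "-0.8 0.34 0 0 0 0" --pt "-0.8 0.34 0 0 0 0" --pt "-0.8 0.34 0 0 0 0" --pt "-0.8 0.34 0 0 0 0" --pt "-0.8 0.34 0 0 0 0" --pt "-0.8 0.34 0 0 0 0" --pt "0 0 0 0 0 0" --pt "0 0 0 0 0 0"

```text
time_s: 56.6
position: [0.587, -0.2214, 0.2484]
tcp_rot: [-0.001, 0.707, 0.707, -0.0]
ft_force: [-0.1, 0.0, -3.8]
width: 0.0453
finger_force: 94.2
```

```bash
cat >> h.py <<'E'
import pickle
def flat(f,z,c,sz,name,px=.0005):
    """rectified map at height z: up=+x, left=+y, px m per pixel, centre c, size sz (x,y) m"""
    h,w=sz[0]/2,sz[1]/2
    s=np.array([[proj(f,np.array([c[0]+dx,c[1]+dy,z])) for dx,dy in((h,w),(h,-w),(-h,-w),(-h,w))]],np.float32)
    W,H=int(sz[1]/px),int(sz[0]/px)
    M=cv2.getPerspectiveTransform(s,np.float32([[[0,0],[W,0],[W,H],[0,H]]]))
    o=cv2.warpPerspective(cv2.cvtColor(f["color"],cv2.COLOR_RGB2BGR),M,(W,H));cv2.imwrite("pics/"+name+".png",o);return o
E
python3 - <<'E'
from h import *
f=save("wrist","w18"); pickle.dump(f,open("w18.pkl","wb")); go([.5867,-.143,.2],90); print([lm("seat_"+s,"wrist") for s in("left","mid","right")],lm("block1","wrist"))
flat(f,.066,(.587,-.14),(.18,.29),"m18")
E
```

```text
t 56.6 at [ 0.5869 -0.2207  0.2488] yaw 90.0 tilt [-0.001  0.    -1.   ] turn 0.008 shift [ 1.942 -0.004  1.221] w 0.0452 F [-0.8 -0.3 -4.8] j6 1.21
[[([0.7568, -0.0851, -0.0001], 0.32), ([0.5849, -0.2247, 0.2441], 0.21)], [([0.5865, -0.1449, 0.0614], 0.73), ([0.5556, -0.4519, 0.0071], 0.53)], [([0.5895, -0.2123, 0.0592], 0.67)]] [([0.7109, -0.3627, 0.0024], 0.71), ([0.5839, -0.2241, 0.202], 0.68)]
```

View pics/m18.png

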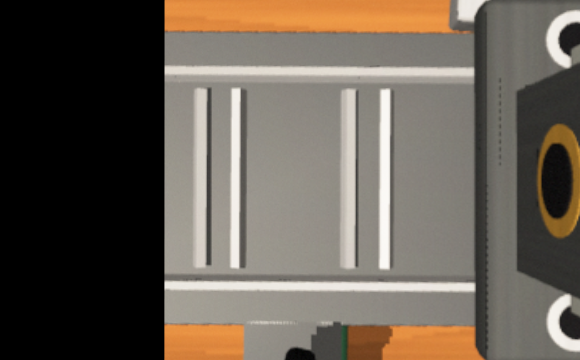

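The plate map (0.5 mm/px) shows the mid pocket's ribs at columns 244 and 341 and the front and back ribs at rows 77 and 281. So the mid seat is at about (0.587, -0.142), square to the axes. I'll place the block in the mid seat.

>>> step_arm --pt "0.4 0 0 0 0 0" --pt "0.6 0 0.5 0 0 0" --pt "0.6 0 0.8 0 0 0" --pt "0.37 0 0.8 0 0 0" --pt "0 0 0.8 0 0 0" --pt "0 0 0.3 0 0 0" --pt "0 0 0 0 0 0" --pt "0 0 0 0 0 0"

```text
time_s: 57.65
position: [0.5876, -0.1422, 0.1226]
tcp_rot: [0.001, 0.707, 0.707, 0.0]
ft_force: [0.5, 0.2, -3.4]
width: 0.0449
finger_force: 94.1
```

```bash
python3 - <<'E'
from h import *
go([.587,-.142,.107],90)
E
```

```text
t 57.6 at [ 0.5876 -0.1422  0.1226] yaw 90.0 tilt [ 0.002 -0.    -1.   ] turn 0.006 shift [ 0.005 -0.016  0.39 ] w 0.0449 F [ 0.5  0.2 -3.4] j6 1.33
```

>>> step_arm --pt "0 -0.01 0.1 0 0 0" --pt "0 0 0.1 0 0 0" --pt "0 0 0.05 0 0 0" --pt "0 0 0.05 0 0 0" --pt "0 0 0.05 0 0 0" --pt "0 0 0 0 0 0" --pt "0 0 0 0 0 0"

```text
time_s: 58.35
position: [0.5867, -0.1421, 0.1072]
tcp_rot: [0.0, 0.707, 0.707, 0.0]
ft_force: [0.9, -0.8, -4.2]
width: 0.0448
finger_force: 94.6
```

>>> step_arm --pt "0 0 0.03 0 0 0" --pt "0 0 0.03 0 0 0" --pt "0 0 0 0 0 0" --pt "0 0 0 0 0 0"

```text
time_s: 58.75
position: [0.5869, -0.1421, 0.1065]
tcp_rot: [0.001, 0.707, 0.707, 0.0]
ft_force: [-6.3, 1.7, 20.4]
width: 0.0453
finger_force: 97.2
```

>>> step_arm --pt "0 0 0 0 0 0" --pt "0 0 0 0 0 0" --pt "0 0 0 0 0 0" --pt "0 0 0 0 0 0" --pt "0 0 -0.4 0 0 0" --pt "0 0 -0.8 0 0 0" --pt "0 0 -0.8 0 0 0" --pt "0 0 -0.8 0 0 0" --pt "0 0 -0.8 0 0 0" --pt "0 0 -0.3 0 0 0" --pt "0 0 0 0 0 0" --pt "0 0 0 0 0 0" --jaw 0.6

```text
time_s: 59.95
position: [0.5865, -0.1421, 0.2599]
tcp_rot: [-0.0, 0.707, 0.707, -0.0]
ft_force: [0.1, 0.2, 0.3]
width: 0.0684
finger_force: 0.0
```

```bash
python3 - <<'E'
from h import *
f=save("wrist","w19"); t=ctrl.grab_frame("top"); s=ctrl.grab_frame("scene")
go([.442,.243,.26],119)
for c in("wrist","top","scene"): print(c,lm("block1","%s"%c),lm("block1_bore",c),lm("arbor",c))
rects("block1","top",t,.014);rects("block1","scene",s,.014)
E
```

```text
t 60.1 at [ 0.5861 -0.1419  0.2594] yaw 90.0 tilt [-0.002  0.    -1.   ] turn -5.793 shift [ 1.0164e+01  1.5140e+00 -3.0000e-03] w 0.0684 F [-0.7  0.6 -0.6] j6 1.33
wrist [([0.5858, -0.1442, 0.0614], 0.89)] [([0.5857, -0.1402, 0.0993], 0.83)] []
top [([0.31, 0.1647, -0.0026], 0.97), ([0.32, 0.4371, -0.002], 0.88), ([0.4392, 0.2454, -0.0009], 0.84), ([0.5552, -0.4518, 0.0015], 0.68)] [([0.7545, -0.086, -0.0038], 0.47)] [([0.4832, 0.3622, 0.0595], 0.6)]
scene [([0.5862, -0.1419, 0.0601], 0.84), ([0.44, 0.2454, 0.0025], 0.77), ([0.3198, 0.4339, -0.0009], 0.73), ([0.3043, 0.163, 0.0009], 0.58)] [([0.5839, -0.1409, 0.1012], 0.62), ([0.5858, -0.215, 0.0599], 0.49)] [([0.4803, 0.3618, 0.0603], 0.64)]
top 0.98 818 [439. 243.] [99. 53.] 30.2
top 0.95 527 [306. 163.] [96. 46.] 50.0
top 0.94 764 [317. 430.] [97. 46.] 70.6
scene 0.9 674 [432. 245.] [133.  55.] 26.3
scene 0.84 686 [ 527. -198.] [ 90. 134.] 179.8
scene 0.77 667 [298. 161.] [156.  77.] 25.8
scene 0.77 899 [301. 444.] [100. 115.] 162.4
```

>>> step_arm --pt "0 0 0 0 0 -1" --pt "0 0 0 0 0 -1" --pt "0 0 0 0 0 -1" --pt "0 0 0 0 0 -1" --pt "0 0 0 0 0 -1" --pt "0 0 0 0 0 -1" --pt "0.6 0.1 0 0 0 0" --pt "0.9 0.16 0 0 0 0" --pt "0.9 0.16 0 0 0 0" --pt "0.9 0.16 0 0 0 0" --pt "0.9 0.16 0 0 0 0" --pt "0.9 0.16 0 0 0 0" --pt "0.9 0.16 0 0 0 0" --pt "0.9 0.16 0 0 0 0" --pt "0.9 0.16 0 0 0 0" --pt "0.9 0.16 0 0 0 0" --pt "0.9 0.16 0 0 0 0" --pt "0.5 0 0 0 0 0" --pt "0 0 0 0 0 0" --pt "0 0 0 0 0 0"

```text
time_s: 62.65
position: [0.4432, 0.2418, 0.2608]
tcp_rot: [0.0, 0.499, 0.866, -0.0]
ft_force: [0.7, 0.9, -0.2]
width: 0.0684
finger_force: 0.0
```

```bash
python3 - <<'E'
from h import *
f=save("wrist","w20"); go([.44,.244,.26],120); print(lm("block1","wrist"),lm("block1_bore","wrist"))
rects("block1","wrist",f,.014)
hsv=cv2.cvtColor(f["color"],cv2.COLOR_RGB2HSV)
p=proj(f,np.array([.44,.244,.014])); print(p)
g=cv2.cvtColor(f["color"],cv2.COLOR_RGB2GRAY); x,y=p.round().astype(int)
x0,y0=x-70,y-60; roi=f["color"][y0:y+60,x-70:x+70]
w=(roi.min(2)>170).astype(np.uint8); n,l,st,c=cv2.connectedComponentsWithStats(w)
for i in range(1,n):
    if st[i,4]>8:
        q=c[i]+[x0,y0]; print("white",st[i,4],st[i,2:4],q.round(1),onz(f,q,.014).round(4))
hs=hsv[y0:y+60,x-70:x+70]; m=((abs(hs[...,0].astype(int)-22)<5)&(hs[...,1]>150)&(hs[...,2]>200)).astype(np.uint8)
n,l,st,c=cv2.connectedComponentsWithStats(m)
for i in range(1,n):
    if st[i,4]>15: q=c[i]+[x0,y0]; print("yel",st[i,4],st[i,2:4],q.round(1),onz(f,q,.073).round(4))
E
```

```text
t 62.7 at [0.4435 0.2413 0.2608] yaw 120.0 tilt [ 0. -0. -1.] turn 0.007 shift [ 0.101 -0.042  0.019] w 0.068 F [-0.9 -0.6 -0. ] j6 1.55
[([0.4423, 0.245, -0.0035], 0.74), ([0.3033, 0.1678, 0.0019], 0.68)] [([0.7354, 0.3011, 0.0022], 0.74)]
wrist 0.73 5650 [306. 166.] [105.  45.] 49.6
wrist 0.64 5829 [443. 244.] [97. 52.] 30.1
[310.04348305 194.57282247]
white 132 [17 16] [271.7 193.6] [0.4099 0.2276 0.014 ]
white 131 [17 16] [352.4 194.4] [0.4727 0.2631 0.014 ]
yel 114 [13 13] [312.  205.4] [0.4407 0.2463 0.073 ]
```

>>> step_arm --pt "0 0 0 0 0 0.1" --pt "0.12 0 0.6 0 0 0" --pt "0 0 0.8 0 0 0" --pt "0 0 0.8 0 0 0" --pt "0 0 0.8 0 0 0" --pt "0 0 0.8 0 0 0" --pt "0 0 0.8 0 0 0" --pt "0 0 0.5 0 0 0" --pt "0 0 0.28 0 0 0" --pt "0 0 0 0 0 0"

```text
time_s: 63.85
position: [0.4404, 0.2453, 0.0446]
tcp_rot: [-0.0, 0.504, 0.864, -0.001]
ft_force: [-0.3, 0.4, 0.6]
width: 0.0684
finger_force: 0.0
```

>>> step_arm --pt "0 0 0 0 0 0" --pt "0 0 0 0 0 0" --pt "0 0 0 0 0 0" --pt "0 0 0 0 0 0" --pt "0 0 0 0 0 0" --jaw -0.2

```text
time_s: 64.35
position: [0.4417, 0.2462, 0.0469]
tcp_rot: [0.001, 0.504, 0.864, 0.001]
ft_force: [-1.1, -1.1, 6.6]
width: 0.045
finger_force: 93.0
```

>>> step_arm --pt "0 0 -0.2 0 0 0" --pt "0 0 -0.5 0 0 0" --pt "0 0 -0.8 0 0 0" --pt "0 0 -0.8 0 0 0" --pt "0 0 -0.8 0 0 0" --pt "0 0 -0.8 0 0 0" --pt "0 0 0 0 0 1" --pt "0 0 0 0 0 1" --pt "0 0 0 0 0 1" --pt "0 0 0 0 0 1" --pt "0 0 0 0 0 1" --pt "0 0 0 0 0 0.9" --pt "0 0 0 0 0 0"

```text
time_s: 65.65
position: [0.4408, 0.2459, 0.2022]
tcp_rot: [0.0, 0.707, 0.707, 0.0]
ft_force: [-0.0, -0.2, -4.2]
width: 0.0449
finger_force: 93.8
```

```bash
python3 - <<'E'
from h import *
go([.587,-.067,.2],90)
E
```

```text
t 65.7 at [0.4408 0.2459 0.2022] yaw 90.0 tilt [ 0.  0. -1.] turn -0.009 shift [-7.821  3.655  0.056] w 0.0449 F [-0.  -0.2 -4.2] j6 2.08
```

>>> step_arm --pt "-0.4 0.18 0 0 0 0" --pt "-0.8 0.37 0 0 0 0" --pt "-0.8 0.37 0 0 0 0" --pt "-0.8 0.37 0 0 0 0" --pt "-0.8 0.37 0 0 0 0" --pt "-0.8 0.37 0 0 0 0" --pt "-0.8 0.37 0 0 0 0" --pt "-0.8 0.37 0 0 0 0" --pt "-0.8 0.37 0 0 0 0" --pt "-0.8 0.37 0 0 0 0" --pt "-0.2 0.15 0.2 0 0 0" --pt "0 0 0.6 0 0 0" --pt "0 0 0.6 0 0 0" --pt "0 0 0.4 0 0 0" --pt "0 0 0.2 0 0 0" --pt "0 0 0 0 0 0" --pt "0 0 0 0 0 0"

```text
time_s: 67.35
position: [0.5878, -0.0659, 0.1224]
tcp_rot: [0.0, 0.707, 0.708, 0.0]
ft_force: [0.4, -0.3, -4.2]
width: 0.0448
finger_force: 93.8
```

```bash
python3 - <<'E'
from h import *
go([.5868,-.067,.107],90)
f=save("wrist","w21");print(lm("seat_left","wrist"),lm("block1","wrist"))
E
```

```text
t 67.3 at [ 0.5878 -0.0659  0.1224] yaw 90.1 tilt [ 0.001 -0.    -1.   ] turn 0.017 shift [-0.028 -0.026  0.385] w 0.0448 F [ 0.4 -0.3 -4.2] j6 1.46
[] [([0.5834, -0.144, 0.0574], 0.97), ([0.5873, -0.0673, 0.0755], 0.92)]
```

>>> step_arm --pt "-0.025 -0.025 0.1 0 0 0.01" --pt "0 0 0.1 0 0 0" --pt "0 0 0.05 0 0 0" --pt "0 0 0.05 0 0 0" --pt "0 0 0.05 0 0 0" --pt "0 0 0.03 0 0 0" --pt "0 0 0.02 0 0 0" --pt "0 0 0 0 0 0" --pt "0 0 0 0 0 0"

```text
time_s: 68.4
position: [0.5871, -0.0669, 0.1069]
tcp_rot: [0.001, 0.707, 0.707, 0.001]
ft_force: [-2.5, 1.9, 15.3]
width: 0.0452
finger_force: 96.0
```

>>> step_arm --pt "0 0 0 0 0 0" --pt "0 0 0 0 0 0" --pt "0 0 0 0 0 0" --pt "0 0 0 0 0 0" --pt "0 0 -0.4 0 0 0" --pt "0 0 -0.8 0 0 0" --pt "0 0 -0.8 0 0 0" --pt "-0.8 0 -0.8 0 0 0" --pt "-0.8 0 -0.8 0 0 0" --pt "-0.8 0 -0.3 0 0 0" --pt "-0.8 0 0 0 0 0" --pt "-0.4 0 0 0 0 0" --pt "0 0 0 0 0 0" --pt "0 0 0 0 0 0" --jaw 0.6

```text
time_s: 69.8
position: [0.5863, -0.2105, 0.261]
tcp_rot: [-0.0, 0.707, 0.707, -0.0]
ft_force: [0.1, 0.0, 0.4]
width: 0.0681
finger_force: 0.0
```

```bash
python3 - <<'E'
from h import *
f=save("wrist","w22"); go([.45,.362,.2],180); print(lm("block1","wrist"),lm("block1_bore","wrist"))
W=f["world_to_cam"]; print(-W[:3,:3].T@W[:3,3])
t=ctrl.grab_frame("top"); s=ctrl.grab_frame("scene")
for c in("top","scene"): print(c,lm("block1",c),lm("block1_bore",c),lm("arbor",c))
rects("arbor","top",t,.06)
hsv=cv2.cvtColor(f["color"],cv2.COLOR_RGB2HSV).astype(int)
m=((abs(hsv[...,0]-22)<5)&(hsv[...,1]>150)&(hsv[...,2]>200)).astype(np.uint8)
n,l,st,c=cv2.connectedComponentsWithStats(m)
for i in range(1,n):
    if st[i,4]>25: print("yel",st[i,4],st[i,2:4],c[i].round(1),onz(f,c[i],.133).round(4))
bub(f,"v22")
E
```

```text
t 69.8 at [ 0.5864 -0.2101  0.2612] yaw 90.0 tilt [-0.001  0.001 -1.   ] turn -17.997 shift [ 3.409 14.301  1.539] w 0.0682 F [ 0.5  0.3 -1. ] j6 1.23
[([0.5845, -0.1439, 0.0579], 0.81), ([0.4828, -0.1412, 0.102], 0.65)] [([0.5876, -0.1423, 0.0977], 0.81), ([0.3921, -0.0693, -0.0056], 0.48)]
[ 0.58655623 -0.14400316  0.38675001]
top [([0.3223, 0.4368, 0.0024], 0.96), ([0.5918, -0.1412, 0.056], 0.94), ([0.5832, -0.0646, 0.057], 0.73)] [([0.586, -0.1429, 0.0981], 0.82), ([0.7637, 0.1196, -0.0003], 0.17)] [([0.4846, 0.365, 0.0603], 0.76), ([0.586, -0.1444, 0.1004], 0.51)]
scene [([0.3068, 0.1661, 0.0011], 0.88), ([0.325, 0.436, -0.0035], 0.63), ([0.4852, -0.1401, 0.0959], 0.43)] [([0.5853, -0.1405, 0.1018], 0.67)] [([0.4818, 0.3635, 0.0614], 0.86)]
top 0.73 233 [284. 325.] [27. 48.] 156.6
top 0.65 672 [542. 369.] [261.  19.] 4.6
top 0.2 365 [748.  95.] [ 26. 156.] 98.9
yel 840 [101  95] [523.4  56.4] [ 0.7049 -0.1086  0.133 ]
yel 408 [22 23] [146.5 116.8] [ 0.4901 -0.141   0.133 ]
yel 205 [17 17] [313.5 116.7] [ 0.5872 -0.141   0.133 ]
yel 34 [6 6] [275.5 267.6] [ 0.5629 -0.2338  0.133 
[... 371 characters left out ...]
 36), (204, 36), (205, 36), (206, 35), (207, 35), (208, 34), (209, 33), (210, 32), (211, 31), (212, 29), (213, 24), (214, 18), (215, 15)]
dark [(172, 25), (173, 32), (174, 19), (221, 25), (222, 28), (223, 13)]
yellow [(62, 24), (63, 29), (64, 34), (65, 38), (66, 40), (67, 41), (68, 41), (69, 42), (70, 42), (71, 42), (72, 42), (73, 42), (74, 42), (75, 42), (76, 42), (77, 42), (78, 42), (79, 42), (80, 42), (81, 42), (82, 42), (83, 42), (84, 33), (311, 34), (312, 37), (313, 40), (314, 40), (315, 40), (316, 40), (317, 40), (318, 40), (319, 39), (320, 40), (321, 39), (322, 40), (323, 40), (324, 40), (325, 40), (326, 40), (327, 40), (328, 39), (329, 37), (330, 34), (331, 29), (332, 25), (333, 16)]
```

Both blocks are seated: each underside is at 60 mm and the landmarks agree. Now to the arbor.

>>> step_arm --pt "0.5 -0.15 0 0 0 0" --pt "0.9 -0.23 0 0 0 0" --pt "0.9 -0.23 0 0 0 0" --pt "0.9 -0.23 0 0 0 0" --pt "0.9 -0.23 0 0 0 0" --pt "0.9 -0.23 0 0 0 0" --pt "0.9 -0.23 0 0 0 0" --pt "0.9 -0.23 0 0 0 0" --pt "0.9 -0.23 0 0 0 0" --pt "0.9 -0.23 0 0 0 0" --pt "0.9 -0.23 0 0 0 0" --pt "0.9 -0.23 0 0 0 0" --pt "0.9 -0.23 0 0 0 0" --pt "0.9 -0.23 0 0 0 0" --pt "0.9 -0.23 0 0 0 0" --pt "0.9 -0.23 0 0 0 0" --pt "0.2 -0.1 0 0 0 0" --pt "0 0 0 0 0 -1" --pt "0 0 0 0 0 -1" --pt "0 0 0 0 0 -1" --jaw 0

```text
time_s: 72.4
position: [0.4386, 0.3568, 0.2616]
tcp_rot: [0.0, 0.607, 0.794, 0.0]
ft_force: [0.3, -1.6, -0.4]
width: 0.0426
finger_force: 0.0
```

>>> step_arm --pt "0 0 0 0 0 -1" --pt "0 0 0 0 0 -1" --pt "0 0 0 0 0 -1" --pt "0 0 0 0 0 -1" --pt "0 0 0 0 0 -1" --pt "0 0 0 0 0 -1" --pt "0 0 0 0 0 -1" --pt "0 0 0 0 0 -1" --pt "0 0 0 0 0 -1" --pt "0 0 0 0 0 -1" --pt "0 0 0 0 0 -1" --pt "0 0 0 0 0 -1" --pt "0 0 0 0 0 -1" --pt "0 0 0 0 0 -1" --pt "0 0 0 0 0 -1" --pt "0 0 0 0 0 -1" --pt "0 0 0 0 0 -1" --pt "0 0 0 0 0 -1" --pt "0 0 0 0 0 -1" --pt "0 0 0 0 0 -1"

```text
time_s: 74.4
position: [0.4387, 0.3566, 0.2616]
tcp_rot: [0.0, -0.218, 0.976, -0.0]
ft_force: [-0.4, -0.2, 0.1]
width: 0.0426
finger_force: 0.0
```

>>> step_arm --pt "0 0 0 0 0 -1" --pt "0 0 0 0 0 -1" --pt "0 0 0 0 0 -1" --pt "0 0 0 0 0 -1" --pt "0 0 0 0 0 -1" --pt "0 0 0 0 0 -1" --pt "0 0 0 0 0 -1" --pt "0 0 0 0 0 -1" --pt "0 0 0 0 0 -1" --pt "0 0 0 0 0 -1" --pt "0 0 0 0 0 -1" --pt "0 0 0 0 0 -1" --pt "0 0 0 0 0 -1" --pt "0 0 0 0 0 -1" --pt "0 0 0 0 0 -1" --pt "0 0 0 0 0 -1" --pt "0 0 0 0 0 -1" --pt "0 0 0 0 0 -1" --pt "0 0 0 0 0 -1" --pt "0 0 0 0 0 -1"

```text
time_s: 76.4
position: [0.4387, 0.3566, 0.2616]
tcp_rot: [0.0, 0.888, -0.46, 0.0]
ft_force: [-0.5, 0.4, 0.3]
width: 0.0428
finger_force: 0.0
```

>>> step_arm --pt "0 0 0 0 0 -1" --pt "0 0 0 0 0 -1" --pt "0 0 0 0 0 -1" --pt "0 0 0 0 0 -1" --pt "0 0 0 0 0 -1" --pt "0 0 0 0 0 -1" --pt "0 0 0 0 0 -1" --pt "0 0 0 0 0 -1" --pt "0 0 0 0 0 -1" --pt "0 0 0 0 0 -1" --pt "0 0 0 0 0 -1" --pt "0 0 0 0 0 -0.9" --pt "0 0 0 0 0 0"

```text
time_s: 77.7
position: [0.4387, 0.3567, 0.2616]
tcp_rot: [0.0, 0.999, 0.04, 0.0]
ft_force: [0.3, 0.2, 0.0]
width: 0.043
finger_force: 0.0
```

```bash
python3 - <<'E'
from h import *
f=save("wrist","w23"); pickle.dump(f,open("w23.pkl","wb"))
go([.46,.3618,.2],4.6); print(lm("arbor","wrist")); rects("arbor","wrist",f,.06,2)
for d in ctrl.silhouettes("arbor","wrist")[:1]:
    u=np.argwhere(d["region"])[:,::-1]; P=np.array([onz(f,x,.06)[:2] for x in u])
    for x in np.arange(.40,.70,.01):
        q=P[abs(P[:,0]-x)<.002]
        if len(q)>5: print(round(x,2),q[:,1].min().round(4),q[:,1].max().round(4),q[:,1].mean().round(4))
E
```

```text
t 77.8 at [0.4387 0.3567 0.2616] yaw 4.4 tilt [ 0. -0. -1.] turn -0.046 shift [ 0.541 -0.084  1.54 ] w 0.0426 F [-0.1 -0.9  0.1] j6 -2.54
[([0.4781, 0.3703, 0.06], 0.97)]
wrist 0.58 4761 [499. 366.] [176.  23.] 4.5
0.41 0.3579 0.3636 0.3608
0.42 0.3495 0.3675 0.3582
0.43 0.3504 0.3683 0.3593
0.44 0.352 0.3697 0.3606
0.45 0.3528 0.3704 0.3616
0.46 0.3537 0.3711 0.3624
0.47 0.3544 0.3726 0.3638
0.48 0.3522 0.3754 0.3632
0.49 0.3592 0.3724 0.3655
0.5 0.3608 0.3731 0.3669
0.51 0.3616 0.3738 0.3677
0.52 0.3624 0.3751 0.3687
0.53 0.3639 0.3752 0.3695
0.54 0.3646 0.3774 0.371
0.55 0.3654 0.3781 0.3718
0.56 0.367 0.3794 0.3732
0.57 0.3678 0.3801 0.3739
0.58 0.3685 0.3808 0.3747
```

>>> step_arm --pt "0 0 0 0 0 -0.24" --pt "0.47 -0.09 0.6 0 0 0" --pt "0 0 0.8 0 0 0" --pt "0 0 0.8 0 0 0" --pt "0 0 0.8 0 0 0" --pt "0 0 0.8 0 0 0" --pt "0 0 0.7 0 0 0" --pt "0 0 0.4 0 0 0" --pt "0 0 0.19 0 0 0" --pt "0 0 0 0 0 0" --pt "0 0 0 0 0 0"

```text
time_s: 79.0
position: [0.4574, 0.3628, 0.0588]
tcp_rot: [-0.0, 0.999, 0.05, 0.0]
ft_force: [-0.1, -0.9, -0.1]
width: 0.0428
finger_force: 0.0
```

>>> step_arm --pt "0 0 0 0 0 0" --pt "0 0 0 0 0 0" --pt "0 0 0 0 0 0" --pt "0 0 0 0 0 0" --pt "0 0 0 0 0 0" --jaw -0.9 --grip_force 115

```text
time_s: 79.5
position: [0.4573, 0.3627, 0.0583]
tcp_rot: [-0.0, 0.999, 0.05, 0.0]
ft_force: [1.6, -0.1, 4.0]
width: 0.0149
finger_force: 112.3
```

```bash
python3 - <<'E'
from h import *
go([.457,.362,.058],5.6)
E
```

```text
t 79.5 at [0.4573 0.3627 0.0583] yaw 5.7 tilt [ 0.001  0.001 -1.   ] turn 0.017 shift [-0.01   0.018  0.009] w 0.0149 F [ 1.6 -0.1  4. ] j6 -2.57
```

>>> step_arm --pt "0 0 -0.1 0 0 0" --pt "0 0 -0.2 0 0 0" --pt "0 0 -0.4 0 0 0" --pt "0 0 -0.6 0 0 0" --pt "0 0 -0.7 0 0 0" --pt "0 0 -0.7 0 0 0" --pt "0 0 -0.6 0 0 0" --pt "0 0 -0.2 0 0 0" --pt "0 0 0 0 0 0" --pt "0 0 0 0 0 0"

```text
time_s: 80.5
position: [0.4565, 0.3622, 0.1967]
tcp_rot: [0.0, 0.999, 0.05, -0.001]
ft_force: [-0.1, -0.9, -1.9]
width: 0.0148
finger_force: 112.3
```

```bash
cat >> h.py <<'E'
def shaft(f,z):
    """centre line and width of the arbor silhouette in tool-wise slices, assumed height z"""
    q,r,s=pose()
    for d in ctrl.silhouettes("arbor","wrist")[:1]:
        u=np.argwhere(d["region"])[:,::-1]; P=np.array([onz(f,x,z) for x in u])-q; a=P@r[:,0]; b=P@r[:,1]
        for x in np.arange(-.06,.24,.02):
            k=abs(a-x)<.0015
            if k.sum()>5: print(round(x,2),"mid",round((b[k].min()+b[k].max())/2*1000,1),"w",round((b[k].max()-b[k].min())*1000,1))
        print("tip ahead",a.max().round(4),d["confidence"])
E
python3 - <<'E'
from h import *
f=save("wrist","w24"); p,r,s=pose(); go([.457,.362,.2],270); shaft(f,p[2]+.0017); print(lm("arbor","wrist"))
E
```

```text
t 80.5 at [0.4564 0.3621 0.1964] yaw 5.7 tilt [-0.002 -0.001 -1.   ] turn 19.137 shift [ 0.002 -0.015 -0.089] w 0.0147 F [ 0.1 -0.2 -2.5] j6 -2.57
-0.02 mid -0.1 w 16.7
0.0 mid -0.1 w 14.8
0.02 mid -0.1 w 24.3
0.04 mid -0.1 w 12.4
0.06 mid -0.2 w 12.8
0.08 mid -0.2 w 12.8
tip ahead 0.0979 0.94
[([0.4802, 0.3725, 0.1965], 0.62)]
```

>>> step_arm --pt "0 0 0 0 0 0.5" --pt "0 0 0 0 0 1" --pt "0 0 0 0 0 1" --pt "0 0 0 0 0 1" --pt "0 0 0 0 0 1" --pt "0 0 0 0 0 1" --pt "0 0 0 0 0 1" --pt "0 0 0 0 0 1" --pt "0 0 0 0 0 1" --pt "0 0 0 0 0 1" --pt "0 0 0 0 0 1" --pt "0 0 0 0 0 1" --pt "0 0 0 0 0 1" --pt "0 0 0 0 0 1" --pt "0 0 0 0 0 1" --pt "0 0 0 0 0 1" --pt "0 0 0 0 0 1" --pt "0 0 0 0 0 1" --pt "0 0 0 0 0 1" --pt "0 0 0 0 0 0.64"

```text
time_s: 82.65
position: [0.4567, 0.3623, 0.1971]
tcp_rot: [-0.001, -0.706, 0.708, 0.0]
ft_force: [-0.5, 0.8, -2.1]
width: 0.0149
finger_force: 112.3
```

>>> step_arm --pt "0.3 -0.2 0 0 0 0" --pt "0.5 -0.4 0 0 0 0" --pt "0.6 -0.5 0 0 0 0" --pt "0.6 -0.5 0 0 0 0" --pt "0.6 -0.5 0 0 0 0" --pt "0.6 -0.5 0 0 0 0" --pt "0.5 -0.4 0 0 0 0" --pt "0.3 -0.2 0.3 0 0 0" --pt "0.1 -0.07 0.5 0 0 0" --pt "0 0 0.6 0 0 0" --pt "0 0 0.6 0 0 0" --pt "0 0 0.3 0 0 0" --pt "0 0 0.1 0 0 0" --pt "0 0 0 0 0 0" --pt "0 0 0 0 0 0"

```text
time_s: 84.15
position: [0.5882, 0.1987, 0.1029]
tcp_rot: [-0.001, 0.707, -0.707, 0.0]
ft_force: [1.0, -0.3, -2.7]
width: 0.0147
finger_force: 112.5
```

```bash
python3 - <<'E'
from h import *
f=save("wrist","w25"); pickle.dump(f,open("w25.pkl","wb")); p,r,s=pose(); go([.587,.198,.1003],270); shaft(f,p[2]+.0017); print(lm("arbor","wrist"),lm("block1_bore","wrist"))
t=save("top","t25");sc=save("scene","s25"); print(lm("block1_bore","top"),lm("block1_bore","scene"),lm("block1","top"),lm("arbor","top"),lm("arbor","scene"))
for c,g in(("top",t),("scene",sc)): print(c,proj(g,np.array([.587,-.018,.102])).round(),proj(g,np.array([.587,-.052,.102])).round())
pickle.dump((t,sc),open("ts25.pkl","wb"))
for c,g in(("top",t),("scene",sc)):
    for d in ctrl.silhouettes("arbor",c)[:1]:
        v=np.argwhere(d["region"])[:,::-1]; print(c,d["confidence"],len(v),v.min(0),v.max(0),cv2.minAreaRect(v.astype(np.float32)))
E
```

```text
t 84.2 at [0.5883 0.1987 0.103 ] yaw -90.0 tilt [ 0.002  0.001 -1.   ] turn 0.0 shift [0.017 0.032 0.067] w 0.0146 F [ 0.1  0.7 -2.8] j6 -1.25
-0.02 mid 0.1 w 16.6
0.0 mid 0.2 w 15.0
0.02 mid 0.1 w 24.2
0.04 mid -0.1 w 12.7
0.06 mid 0.1 w 12.4
0.08 mid 0.1 w 12.5
tip ahead 0.0976 0.71
[([0.5865, 0.1796, 0.1045], 0.69)] []
[([0.5873, -0.1422, 0.0999], 0.68)] [([0.5853, -0.14, 0.1003], 0.63), ([0.5865, -0.0675, 0.0629], 0.62)] [([0.5905, -0.1409, 0.0566], 0.85), ([0.5863, -0.0642, 0.0571], 0.85), ([0.3002, -0.2637, -0.0035], 0.74), ([0.3199, 0.4356, -0.0023], 0.72)] [] [([0.5882, 0.1748, 0.107], 0.69)]
top [321. 210.] [336. 210.]
scene [304. 246.] [293. 241.]
top 0.85 438 [251 207] [321 214] ((286.0, 210.5), (7.0, 70.0), 90.0)
scene 0.79 517 [304 246] [403 289] ((353.0, 267.0), (106.55342864990234, 8.363030433654785), 21.161258697509766)
```

The tip matches its projected position in both fixed cameras (top (321,210), scene (304,246)). I'll feed it in slowly.

>>> step_arm --pt "0 0.03 0.067 0 0 0" --pt "0 0 0 0 0 0" --pt "0.2 0 0 0 0 0" --pt "0.2 0 0 0 0 0" --pt "0.2 0 0 0 0 0" --pt "0.2 0 0 0 0 0" --pt "0.15 0 0 0 0 0" --pt "0.15 0 0 0 0 0" --pt "0.1 0 0 0 0 0" --pt "0.1 0 0 0 0 0" --pt "0 0 0 0 0 0" --pt "0 0 0 0 0 0"

```text
time_s: 86.0
position: [0.5865, 0.1465, 0.0992]
tcp_rot: [-0.0, -0.707, 0.707, -0.0]
ft_force: [0.9, -0.8, -1.5]
width: 0.015
finger_force: 112.5
```

```bash
python3 - <<'E'
from h import *
go([.587,-.0291,.1003],270); print(np.round(ctrl.read_state()["wrist_torque"],2))
f=save("wrist","w26"); p,r,s=pose(); shaft(f,p[2]+.0017); print(lm("block1","wrist"),lm("block1_bore","wrist"))
hsv=cv2.cvtColor(f["color"],cv2.COLOR_RGB2HSV).astype(int)
m=((abs(hsv[...,0]-22)<5)&(hsv[...,1]>150)&(hsv[...,2]>200)).astype(np.uint8)
n,l,st,c=cv2.connectedComponentsWithStats(m)
for i in range(1,n):
    if st[i,4]>25: print("yel",st[i,4],st[i,2:4],c[i].round(1),onz(f,c[i],.133).round(4))
E
```

```text
t 86.0 at [0.5865 0.1465 0.0992] yaw -90.0 tilt [ 0. -0. -1.] turn -0.003 shift [ 4.389 -0.013 -0.026] w 0.015 F [ 0.9 -0.8 -1.5] j6 -1.33
[-0.18 -0.07  0.07]
-0.02 mid -0.0 w 16.7
0.0 mid -0.0 w 14.7
0.02 mid -0.1 w 24.5
0.04 mid -0.2 w 12.7
0.06 mid -0.2 w 13.3
0.08 mid -0.3 w 13.0
tip ahead 0.0977 0.93
[] []
```

>>> step_arm --pt "0 0 -0.02 0 0 0" --pt "0.2 0 0 0 0 0" --pt "0.2 0 0 0 0 0" --pt "0.2 0 0 0 0 0" --pt "0.2 0 0 0 0 0" --pt "0.2 0 0 0 0 0" --pt "0.2 0 0 0 0 0" --pt "0.15 0 0 0 0 0" --pt "0.1 0 0 0 0 0" --pt "0 0 0 0 0 0"

```text
time_s: 87.2
position: [0.5865, 0.0879, 0.1]
tcp_rot: [-0.0, -0.707, 0.707, -0.0]
ft_force: [1.4, 0.0, -2.6]
width: 0.0148
finger_force: 112.5
```

>>> step_arm --pt "0.1 0 0 0 0 0" --pt "0.1 0 0 0 0 0" --pt "0.15 0 0 0 0 0" --pt "0.15 0 0 0 0 0" --pt "0.15 0 0 0 0 0" --pt "0.15 0 0 0 0 0" --pt "0 0 0 0 0 0"

```text
time_s: 87.9
position: [0.5865, 0.0555, 0.1001]
tcp_rot: [-0.0, -0.707, 0.707, -0.0]
ft_force: [1.0, -0.9, -0.7]
width: 0.0142
finger_force: 112.5
```

```bash
python3 - <<'E'
from h import *
go([.587,-.0291,.1003],270); print(np.round(ctrl.read_state()["wrist_torque"],2))
f=save("wrist","w27"); p,r,s=pose(); shaft(f,p[2]+.0017)
E
```

```text
t 87.9 at [0.5865 0.0555 0.1001] yaw -90.1 tilt [ 0. -0. -1.] turn -0.012 shift [ 2.116 -0.013 -0.006] w 0.0142 F [ 1.  -0.9 -0.7] j6 -1.48
[-0.11 -0.1   0.04]
-0.02 mid -0.0 w 16.7
0.0 mid 0.1 w 15.0
0.02 mid -0.0 w 24.2
0.04 mid -0.3 w 13.0
0.06 mid -0.3 w 13.0
0.08 mid -0.1 w 12.8
tip ahead 0.098 0.77
```

The tip is through both bores with no force. I'll run the collar up to the block.

>>> step_arm --pt "0.2 0 0 0 0 0" --pt "0.3 0 0 0 0 0" --pt "0.3 0 0 0 0 0" --pt "0.3 0 0 0 0 0" --pt "0.3 0 0 0 0 0" --pt "0.3 0 0 0 0 0" --pt "0.15 0 0 0 0 0" --pt "0.1 0 0 0 0 0" --pt "0.05 0 0 0 0 0" --pt "0 0 0 0 0 0"

```text
time_s: 89.0
position: [0.5865, -0.0237, 0.1]
tcp_rot: [-0.0, -0.707, 0.707, -0.0]
ft_force: [1.1, -1.0, -0.6]
width: 0.0146
finger_force: 113.1
```

>>> step_arm --pt "0.04 0 0 0 0 0" --pt "0.04 0 0 0 0 0" --pt "0.03 0 0 0 0 0" --pt "0 0 0 0 0 0"

```text
time_s: 89.4
position: [0.5864, -0.028, 0.1]
tcp_rot: [-0.0, -0.707, 0.707, -0.0]
ft_force: [1.8, -1.1, 0.1]
width: 0.015
finger_force: 113.1
```

>>> step_arm --pt "0.04 0 0 0 0 0" --pt "0.02 0 0 0 0 0" --pt "0 0 0 0 0 0"

```text
time_s: 89.7
position: [0.5865, -0.0298, 0.1002]
tcp_rot: [-0.001, 0.707, -0.707, -0.0]
ft_force: [1.3, 5.9, 1.8]
width: 0.0143
finger_force: 113.3
```

>>> step_arm --pt "0.025 0 0 0 0 0" --pt "0.025 0 0 0 0 0" --pt "0 0 0 0 0 0"

```text
time_s: 90.0
position: [0.5867, -0.0307, 0.1006]
tcp_rot: [-0.002, 0.707, -0.707, -0.001]
ft_force: [-1.2, 15.6, 8.3]
width: 0.0147
finger_force: 114.4
```

>>> step_arm --pt "0 0 0 0 0 0" --pt "0 0 0 0 0 0" --pt "0 0 0 0 0 0" --pt "0 0 0 0 0 0" --pt "0 0 -0.2 0 0 0" --pt "0 0 -0.6 0 0 0" --pt "-0.3 0 -0.8 0 0 0" --pt "-0.6 0 -0.8 0 0 0" --pt "-0.6 0 -0.8 0 0 0" --pt "-0.6 0 -0.6 0 0 0" --pt "-0.2 0 0 0 0 0" --pt "0 0 0 0 0 0" --pt "0 0 0 0 0 0" --jaw 0

```text
time_s: 91.3
position: [0.5861, 0.0592, 0.2512]
tcp_rot: [-0.001, -0.707, 0.707, 0.0]
ft_force: [0.6, -0.1, -0.3]
width: 0.0427
finger_force: 0.0
```

```bash
python3 - <<'E'
from h import *
go([.587,-.0291,.1003],270)
f=save("wrist","w28"); print(lm("arbor","wrist"),lm("block1","wrist"),lm("block1_bore","wrist"))
W=f["world_to_cam"]; print((-W[:3,:3].T@W[:3,3]).round(3)); o=flat(f,.102,(.587,-.085),(.15,.26),"m28",px=.00035)
E
```

```text
t 91.3 at [0.5861 0.0592 0.2512] yaw -90.0 tilt [-0.001 -0.    -1.   ] turn -0.003 shift [ 2.205 -0.027  3.774] w 0.0427 F [ 0.6 -0.1 -0.3] j6 -1.47
[([0.5866, -0.0474, 0.0999], 0.63)] [([0.5879, -0.0706, 0.0583], 0.89), ([0.3008, 0.1652, 0.0012], 0.6)] []
[ 0.586 -0.007  0.377]
```

View pics/m28.png

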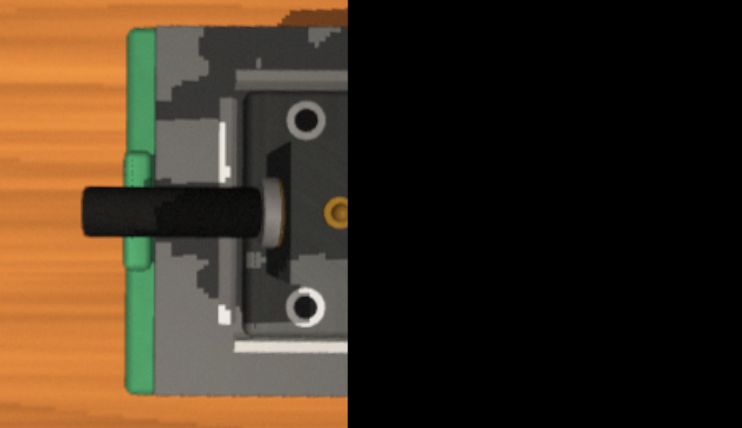

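The map shows the collar, at columns 262–282, flush against the left block's housing. The foot lies inside the ribs. The robot is clear, so I'm handing in.

```bash
python3 -c "
from h import *
print(ctrl.finish_job())"
```

```text
the job is handed in; nothing more can be done
None
```

I handed the job in at about 91 s of robot time: both spanners are in the tray, the plate is level to about 0.003 rad, the two blocks present are seated in the mid and left seats, and the arbor runs through both bores with its collar against the left block. I don't have the judge's result.

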